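Close and lock the tube carrier for the courier

TASK

The loaded tube carrier is ready for the courier. Swing its open cover up past vertical and lower it gently onto the box, never letting it fall shut; then shoot the square bolt fully across through the eye of the cover, and push the thumb wedge in hard until it jams the bolt fast. Do not shift the things that lie round the carrier.

Things in the scene. Friction and masses are not known exactly. Their poses are not given: they have to be found in the camera images.
- carrier: White open box (tub x -40..40, y -110..110, 125 mm high), fixed, tube rack inside; along its front a plinth (x -100..-40, y -115..115, top z 50 mm) bears the lock. Origin: on the bench under the tub's centre; x from front (robot side) to hinge side, y left, z up. Rear stop arms reach x = 85. Bridge over the wedge: x -77..-41, y -22..22, to z 97 mm; bolt staples to z 78.
- cover (a joint): Angle of the flat cover (about 0.32 kg): 0 = closed, level on the tub's rim; pi/2 = upright; 2.0 = open, leaning back on the rear stop arms (start). The hinge is nearly free: let go anywhere between, the cover falls and slams.
- cover_hinge (a point): Middle of the hinge line, which runs along the carrier's y over the tub's rear top edge: carrier x = 40, y = 0, z = 125 mm.
- cover_grip (a point): Middle of the cover's grip bar, on its axis: round steel bar 12 mm thick, 180 long, parallel to the hinge, 122 mm out and 7 mm above the hinge line when closed (carrier x -82, z 132: over the lock), on an arm at each end. Between bar and cover edge 34 mm is clear. It may turn between the fingers. A hasp eye, 8 mm wide loop at y = -55 just inside the bar, hangs 74 mm down from the closed cover.
- bolt (a joint): Travel (m) of the bolt, a square steel bar 14 x 14 x 141 mm on the plinth: about 0 = drawn (start), 0.048 = fully shot. It slides to the carrier's -y (right, seen from the front) through the eye of the closed cover into the end staple; friction 2.5 N. Shot before, it stands in the eye's way.
- bolt_lug (a point): Centre of the bolt's thumb lug, a block 20 (x) x 14 (y) x 28 mm (z) near the bar's left end: carrier x -71, z 72, y +100 mm drawn, +52 shot. With the cover closed the grip bar lies above it: reach in under that bar from the front, tool tilted, and push the lug's left (+y) face.
- wedge (a joint): Travel (m) of the black thumb wedge along its ramp: about 0 = drawn out (start). It slides to the carrier's +x and 8 degrees downward, at y = 0; friction 2.5 N. At about 0.025 its underside meets the top of the bolt; pushed on with 10 to 20 N it jams there within 3 mm and stays.
- wedge_pad (a point): Centre of the front (-x) face of the wedge's upright thumb pad, 32 wide (y) x 22 high (z) x 9 mm thick, which faces the robot's side: carrier x -115, y 0, z 90 mm when drawn out.
- bench_timer: White three-key timer 82 x 58 x 22 mm, lying right of the carrier; leave it alone. Origin: centre of its underside.
- label_roll: White label roll, 68 mm across, 41 high, lying left of the carrier; leave it alone. Origin: centre of its underside.
- code_reader: Dark hand-held barcode reader 178 x 65 x 40 mm, lying at the left; leave it alone. Origin: centre of its underside.
- clip_box: Small clear box of clips 56 x 81 x 30 mm, at the front right; leave it alone. Origin: centre of its underside.

How it is judged (in metres and radians):
On the way, in this order (a step that is already met when the one before it is completed fails the run):
1. the cover has been swung over and lies on the tub's rim (value of joint cover below 0.03 rad), for 0.2 s.
2. the bolt is shot fully across through the eye of the closed cover (value of joint bolt above 0.042 m and value of joint cover below 0.03 rad), for 0.2 s.
3. the wedge is jammed on the bolt (value of joint wedge above 0.0245 m and contact force between wedge and bolt above 6 N), for 0.2 s.
At the end, for the whole second after the job is handed in: The cover lies on the rim (within 0.03 rad of closed), the bolt is shot at least 42 of its 48 mm through the eye, and the wedge has been driven at least 24.5 mm and stays jammed on the bolt, pressing on it with more than 6 N (all of step 2 and all of step 3); the robot touches nothing.
It fails at once if the cover is let fall onto the box (it comes down over the last 0.3 rad faster than 2.2 rad/s) (value of joint cover below 0.3 rad and velocity of joint cover below -2.2 rad/s).
It fails at once if a thing on the bench near the carrier is pushed more than 2 cm from its place (distance of any of bench_timer, label_roll, code_reader, clip_box from where it was at the start of the episode above 0.02 m).
It also fails if it takes over 58 s, if anything falls off the work surface, if the arm or the gripper's body presses on something with over 40 N, if the wrist force passes 120 N, or if a joint passes its speed limit or range.

ROBOT

A 6-joint arm with a two-finger parallel gripper is mounted at the origin on a cart in front of the work surface, level with it; the furniture and walls round the work are solid. World frame = base frame: x ahead of the robot, y to its left, z up, the work surface at z = 0. Lengths are in mm, angles in rad, forces in N, time in s.
With the tool pointing down it reaches from about 300 to 775 mm from the base axis. Payload 14.6 kg.
Tool frame: the origin (TCP) lies midway between the tips of the shut fingers; the grasp point (between the pads) lies 19 mm behind it (manip.grip_point_offset is the distance from the TCP to the grasp point, in mm); x points along the fingers, z is the direction in which the jaws open and shut, and the axes are right-handed (so a half turn about x gives the same grasp; the last joint's range is limited). The gripper opens to 94 mm and grips with 3 to 60 N. Pads are 16 mm wide; open, the fingers measure 119 mm over their backs; the gripper's body (75 mm by 177 mm) begins 78 mm behind the grasp point.
Start: joints at [1.201, 0.3, 1.521, -0, 1.321, -0.067], TCP at [164.004, 524.968, 205.446] pointing down, gripper open.
Joint ranges: [-3.03, 3.03], [-0.79, 2.21], [0.23, 2.52], [-1.04, 4.18], [0, 3.07], [-2.55, 2.55]. Speed limits (rad/s): [2.22, 2.22, 2.57, 3.14, 3.14, 3.14].

INTERFACE

Orientations are given as [roll, pitch, yaw] about the fixed x, y, z axes, in that order (R = Rz(yaw) Ry(pitch) Rx(roll)).
In Python, from cell import manip, camera, calibration, order gives the robot as it stands.
- The arm moves only by the tool jog_arm, never from a script. Its arguments are lists of equal length, an entry for each row: "turn": the turn, a rotation vector about the tool's x, y, z in degrees, a list of three; "dp": the shift along the tool's x, y, z in cm, a list of three; "gripper": the closure, from 0 (fully open) to 1 (shut). In form: {"turn": [[ax, ay, az], ...], "dp": [[tx, ty, tz], ...], "gripper": [gripper, ...]}. A call has 1 to 8 rows; each row shifts and turns the pose as measured when the row begins, along the tool's axes as they then stand; what a row does not reach is not made up. A row lasts 1/8 s, in which the tool goes at most 62.5 mm and 10.7 degrees, less where a joint would pass 70% of its speed; a pose out of reach is approached as far as the arm can. A call is refused whole if a number of a shift passes 6.25 or a number of a turn 10.7, either way. A call with a gripper value outside its range is refused whole. The fingers move at their own pace and stop on an object; "grip_force" is the grip in N (left out, the last holds). Time passes only in rows, so rows that do not move let the fingers close. It gives the time, the measured TCP pose, the force and the opening at its end, in the units of the state.
- manip.read_state(): the state, without advancing time (a new reading comes with each control period).
- camera(name): name is "scene" or "top"; returns (picture, depth): 420x560x3 uint8, red, green, blue; 420x560 float32, mm along the optical axis (not along the pixel's ray), 0 where there is no reading.
- calibration(name): a dict with "K" (3x3 intrinsics, pixels), "world_from_camera" (4x4, takes a point from camera to world coordinates). Camera axes: x right, y down, z forward; pixel columns grow to the right and rows downward; lengths in mm; the calibration is good to about 2 mm. A picture is of the moment at which its call begins. calibration takes no time and is no camera call.
- order.sign_off(): hands the job in, once; it reports no verdict.
The state is a dict: "clock": time; "joints": joint angles; "qd": joint speeds; "effort": joint torques, N m; "eef_pos": TCP position; "eef_rot": TCP orientation; "wrist_force": force on the tool from outside, world axes, zero at the start; "moment": the same for the moment, N m; "finger_gap": finger opening in mm.
Only numpy, scipy, OpenCV 4.12 (cv2) and the standard library are available. Lean on these libraries where they do the work, as an engineer would, in place of code of your own. Each camera call takes 0.05 s, during which the arm holds its last target.

## Working session

There is one attempt and no reset: what is moved stays moved. The work goes in short steps, Python scripts to look and compute and a tool call to move; the robot and the scene stay as the last step left them, time stands still between calls to the robot, and variables do not carry over. Pictures are saved under pics/ and viewed, and the job is handed in when it is done.

Besides the shell and the picture viewer there is one more tool, called after "Request:" as name(argument=value, ...) on one line, values as JSON. jog_arm: Moves the arm, as the interface text tells. Its arguments: {"type":"object","properties":{"turn":{"type":"array","items":{"type":"array","items":{"type":"number"}}},"dp":{"type":"array","items":{"type":"array","items":{"type":"number"}}},"gripper":{"type":"array","items":{"type":"number"}},"grip_force":{"type":"number"}},"required":["turn","dp","gripper"]}

```bash
ls; mkdir -p pics; python3 - <<'E'
from cell import manip,camera,calibration
import cv2,numpy as np
print(manip.read_state())
for n in("scene","top"):
    p,d=camera(n); cv2.imwrite(f"pics/{n}0.png",p[:,:,::-1]); np.savez(f"{n}0.npz",p=p,d=d)
    c=calibration(n); print(n,np.round(c["K"],1),np.round(c["world_from_camera"],4))
print([a for a in dir(manip) if a[0]!='_'],manip.grip_point_offset)
E
```

```text
pics
{'clock': 0.0, 'joints': array([ 1.20143495e+00,  3.00467965e-01,  1.52161399e+00,  9.77949268e-06,
        1.32067842e+00, -6.65909790e-02]), 'qd': array([ 7.68686889e-04, -6.88933080e-05, -1.89267962e-03, -3.21429095e-04,
        1.82674732e-04,  2.98157301e-04]), 'effort': array([ 1.21761304e-04, -5.31815600e+01, -3.52730441e+01,  7.07505690e-02,
        2.44396337e-02, -5.34458502e-05]), 'eef_pos': array([163.88872025, 524.73088259, 204.87412537]), 'eef_rot': array([ 3.06689005,  1.56962856, -1.94827175]), 'wrist_force': array([ 0.00906856, -0.51000181,  0.22676879]), 'moment': array([ 0.01108597, -0.02940588,  0.03614839]), 'finger_gap': 94.09828188779171}
scene [[473.5   0.  277.5]
 [  0.  473.5 206.7]
 [  0.    0.    1. ]] [[-8.6750000e-01 -2.9410000e-01  4.0120000e-01 -5.3439900e+01]
 [-4.9740000e-01  5.1550000e-01 -6.9770000e-01  1.0603903e+03]
 [-1.6000000e-03 -8.0480000e-01 -5.9350000e-01  9.5990800e+02]
 [ 0.0000000e+00  0.0000000e+00  0.0000000e+00  1.0000000e+00]]
top [[434.7   0.  278. ]
 [  0.  434.7 208.8]
 [  0.    0.    1. ]] [[ 2.8700000e-02 -9.9090000e-01  1.3170000e-01  3.9741920e+02]
 [-9.9960000e-01 -2.7700000e-02  9.4000000e-03  4.1827000e+01]
 [-5.7000000e-03 -1.3190000e-01 -9.9120000e-01  1.1821856e+03]
 [ 0.0000000e+00  0.0000000e+00  0.0000000e+00  1.0000000e+00]]
['Unreachable', 'grip_point_offset', 'read_state'] 18.8
```

View pics/scene0.png

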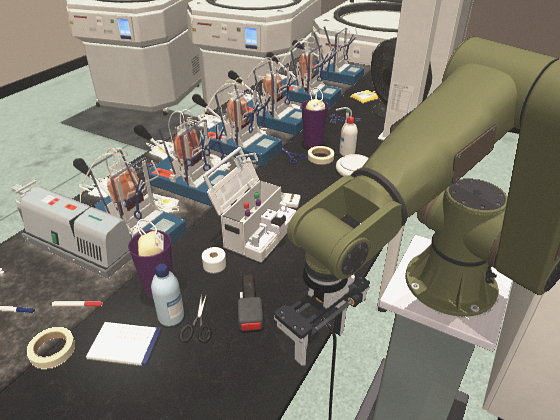

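View pics/top0.png

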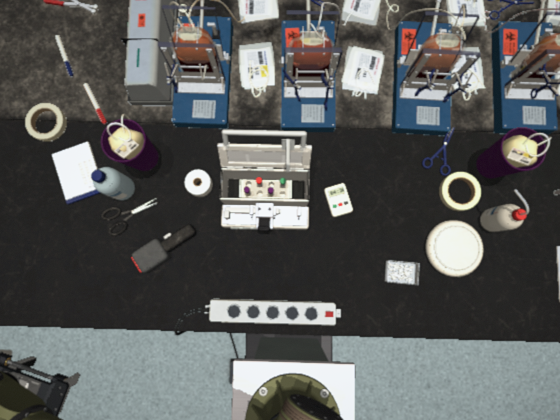

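The carrier shows in the top view at about (265,185), with its cover open toward the rear and the bar near row 133. The lock plinth is near row 215. I'll zoom in to measure.

```bash
cat > h.py <<'E'
import numpy as np,cv2
from cell import manip,camera,calibration
def world(name,d):
    c=calibration(name);K=c["K"];T=c["world_from_camera"]
    v,u=np.mgrid[:d.shape[0],:d.shape[1]]
    P=np.stack([(u-K[0,2])/K[0,0]*d,(v-K[1,2])/K[1,1]*d,d],-1)
    return P@T[:3,:3].T+T[:3,3]
def ray(name,uv,z):
    c=calibration(name);K=c["K"];T=c["world_from_camera"]
    r=T[:3,:3]@np.linalg.solve(K,[uv[0],uv[1],1.]); o=T[:3,3]
    return o+r*(z-o[2])/r[2]
def project(name,P):
    c=calibration(name);K=c["K"];T=c["world_from_camera"]
    q=(np.asarray(P)-T[:3,3])@T[:3,:3]; q=q@K.T
    return q[...,:2]/q[...,2:]
E
python3 - <<'E'
from h import *
z=np.load("top0.npz");p=z["p"];W=world("top",z["d"])
cv2.imwrite("pics/topz.png",cv2.resize(p[120:240,205:365,::-1],None,fx=5,fy=5,interpolation=cv2.INTER_CUBIC))
s=np.load("scene0.npz")["p"]
cv2.imwrite("pics/scz.png",cv2.resize(s[140:270,205:310,::-1],None,fx=4.5,fy=4.5,interpolation=cv2.INTER_CUBIC))
Z=W[:,:,2]
for lo,hi,n in((118,132,'rim'),(44,56,'plinth'),(92,102,'bridge'),(200,260,'cover top')):
    m=(Z>lo)&(Z<hi); m[:, :212]=0;m[:,318:]=0;m[:120]=0;m[240:]=0
    pts=np.argwhere(m); q=W[m]
    print(n,m.sum(),np.round(q.min(0)),np.round(q.max(0)),np.round(np.median(q,0),1))
    if m.sum()>20: print(cv2.minAreaRect(q[:,:2].astype(np.float32)))
E
```

```text
rim 790 [559. -24. 118.] [646. 197. 132.] [633.3  89.5 124. ]
((602.2701416015625, 86.53878784179688), (87.29398345947266, 220.1286163330078), 0.08815041184425354)
plinth 1376 [496. -46.  44.] [790. 237.  56.] [527.3  48.8  48.8]
((642.1497192382812, 93.5953369140625), (292.8296813964844, 283.45556640625), 0.7343142628669739)
bridge 371 [489. -28.  92.] [635. 201. 102.] [551.1  84.8  95.8]
((562.2852783203125, 86.39036560058594), (145.95460510253906, 228.17088317871094), 0.3436528146266937)
cover top 743 [609.  -9. 200.] [703. 182. 257.] [692.   51.4 235.7]
((688.3154907226562, 87.03652954101562), (179.67413330078125, 99.39996337890625), 65.73917388916016)
```

View pics/topz.png

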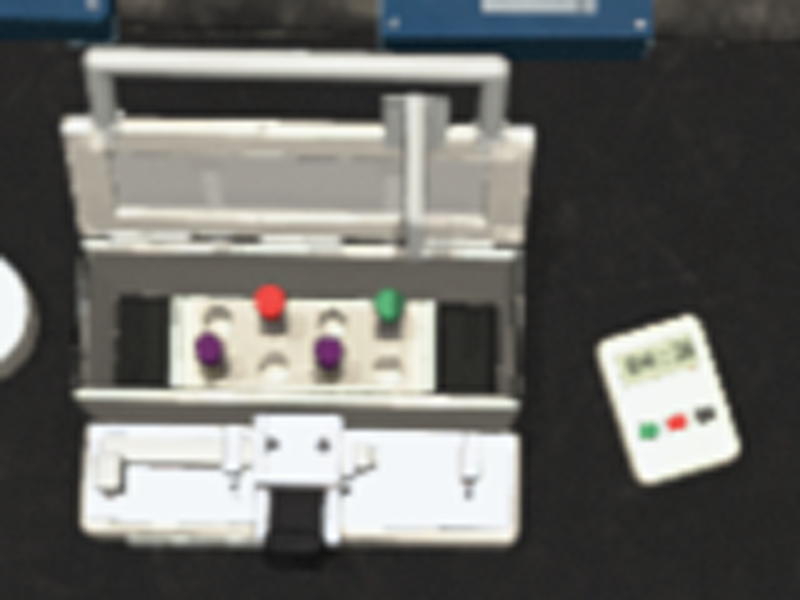

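View pics/scz.png

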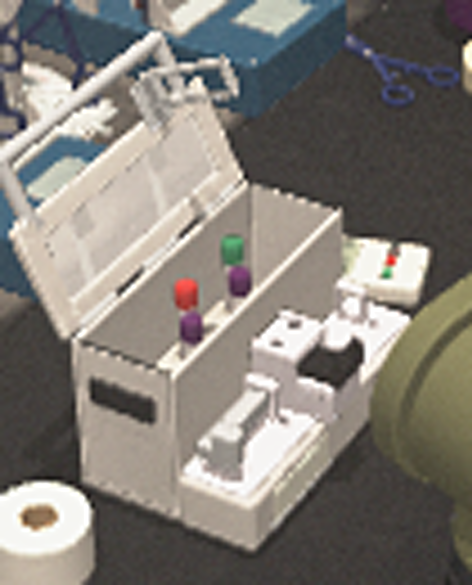

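```bash
python3 - <<'E'
from h import *
z=np.load("top0.npz");p=z["p"];W=world("top",z["d"]);Z=W[:,:,2]
b=np.zeros(Z.shape,bool); b[125:140,218:312]=1
m=b&(Z>222)&(Z<260)&(W[:,:,0]>680); q=W[m]
print(len(q),np.round(q.min(0),1),np.round(q.max(0),1)); 
# per column mean
cs=[];
for u in range(226,304):
    mm=m[:,u]; 
    if mm.sum()>=2: cs.append(W[:,u][mm].mean(0))
cs=np.array(cs); k=np.polyfit(cs[:,1],cs[:,0],1); print("bar yaw",-np.arctan(k[0])*57.3,"x@86",np.polyval(k,86),"z",np.median(cs[:,2]))
# plinth front edge
es=[];rims=[]
for u in range(225,308):
    if 254<u<274: continue
    c=W[195:240,u]; s=c[(c[:,2]>44)&(c[:,2]<55)]
    if len(s): es.append((s[:,1].mean(),s[:,0].min()))
for u in range(224,308):
    c=W[150:205,u]; s=c[(c[:,2]>118)&(c[:,2]<130)&(c[:,0]<580)]
    if len(s): rims.append((s[:,1].mean(),s[:,0].mean(),s[:,2].mean()))
es=np.array(es);k=np.polyfit(es[:,0],es[:,1],1);print("plinth yaw",-np.arctan(k[0])*57.3,np.polyval(k,86), np.std(es[:,1]-np.polyval(k,es[:,0])))
r=np.array(rims);k=np.polyfit(r[:,0],r[:,1],1);print("rim yaw",-np.arctan(k[0])*57.3,np.polyval(k,86),r[:,2].mean())
for lo,hi,x0,x1 in((44,55,490,560),(118,130,550,580)):
    mm=(Z>lo)&(Z<hi)&(W[:,:,0]>x0)&(W[:,:,0]<x1); mm[:,:212]=0;mm[:,315:]=0
    q=W[mm];print("y ext",q[:,1].min(),q[:,1].max(),"x",q[:,0].min(),q[:,0].max())
# pixel edges
print("plinth left/right by px", ray("top",(205+82/5,120+480/5),50),ray("top",(205+519/5,120+480/5),50))
print("pad",ray("top",(205+297/5,120+562/5),100))
E
tail -3 h.py
```

```text
484 [683.9  -8.1 222.1] [703.2 182.3 242.3]
bar yaw 0.0026244525034974653 x@86 695.4342969099737 z 236.33715392681225
plinth yaw 0.3087035510154701 501.794700364136 1.2516359691054613
rim yaw 0.6067023661312686 561.5197587569546 123.49548292548802
y ext -27.30719258160571 200.15778067536723 x 495.5644806825694 559.9655442071946
y ext -21.551256346933663 196.34851825435834 x 558.5352720896324 579.6181597423567
plinth left/right by px [524.62795407 200.55086486  50.        ] [531.04878121 -28.60741563  50.        ]
pad [480.87838475  84.36305018 100.        ]
    c=calibration(name);K=c["K"];T=c["world_from_camera"]
    q=(np.asarray(P)-T[:3,3])@T[:3,:3]; q=q@K.T
    return q[...,:2]/q[...,2:]
```

```bash
cat >> h.py <<'E'
from scipy.spatial.transform import Rotation as Ro
def st():
    s=manip.read_state(); r=s["eef_rot"]; R=Ro.from_euler("xyz",r).as_matrix()
    return s,R
C0=np.array([600.,86.5,0.]); YAW=np.radians(0.3)
def car(p):
    c,s=np.cos(YAW),np.sin(YAW); return C0+np.array([[c,-s,0],[s,c,0],[0,0,1]])@np.asarray(p,float)
def plan(target,Rt,frac=1):
    "tool-frame shift (cm) and rotvec (deg) from now to target"
    s,R=st(); p=np.array(s["eef_pos"])
    dp=R.T@(np.asarray(target)-p)/10; rv=np.degrees(Ro.from_matrix(R.T@Rt).as_rotvec())
    print("t",round(s["clock"],2),"pos",np.round(p,1),"R",np.round(R,3).tolist(),"F",np.round(s["wrist_force"],1),"gap",round(s["finger_gap"],1))
    print("dp cm",np.round(dp,2),"turn",np.round(rv,2),"joints",np.round(s["joints"],2))
def tool(alpha,zdir):
    "tool x forward & alpha deg below horizontal in carrier xz; zdir: jaw axis 'x' (in-plane) or 'y'"
    a=np.radians(alpha); x=np.array([np.cos(a),0,-np.sin(a)]); y=np.array([0,1.,0])
    up=np.cross(x,y)
    z={'y':y,'-y':-y,'x':up,'-x':-up}[zdir]
    R=np.stack([x,np.cross(z,x),z],1); return Ro.from_rotvec([0,0,YAW]).as_matrix()@R
E
python3 - <<'E'
from h import *
for k in('x','-x'):
    print(k); plan(car((97,10,310)),tool(90,k))
z=np.load("top0.npz");W=world("top",z["d"])
for (x0,x1) in((720,760),(760,800),(800,850)):
    m=(W[...,0]>x0)&(W[...,0]<x1)&(W[...,1]>-50)&(W[...,1]<220)
    print(x0,np.percentile(W[...,2][m],[50,95,99.5]))
# objects
for n,u,v,zz in(("roll",197,182,41),("reader",163,248,40),("timer",339,199,22),("clip",402,272,30),("strip",270,312,40)):
    print(n,np.round(ray("top",(u,v),zz)))
m=(W[...,0]<850)&(W[...,0]>250)&(W[...,1]>100)&(W[...,1]<560)
for y in range(200,500,50):
    mm=m&(abs(W[...,1]-y)<25); print(y,np.round(W[mm][:,2].max()))
E
```

```text
x
t 0.1 pos [163.9 524.8 204.9] R [[-0.0, -0.955, 0.298], [-0.001, 0.298, 0.955], [-1.0, 0.0, -0.001]] F [ 0.2 -0.4  0.3] gap 93.9
dp cm [-10.48 -63.63 -24.95] turn [ 7.235e+01 -6.000e-02  4.000e-02] joints [ 1.2   0.3   1.52 -0.    1.32 -0.07]
-x
t 0.1 pos [163.9 524.8 204.9] R [[-0.0, -0.955, 0.298], [-0.001, 0.298, 0.955], [-1.0, 0.0, -0.001]] F [ 0.2 -0.4  0.3] gap 93.9
dp cm [-10.48 -63.63 -24.95] turn [-1.0765e+02 -4.0000e-02 -6.0000e-02] joints [ 1.2   0.3   1.52 -0.    1.32 -0.07]
720 [-0.49711522  3.13525095  5.42190877]
760 [36.45309788 61.69267822 66.22661401]
800 [ 52.7730097  149.49563926 256.72513392]
roll [615. 271.  41.]
reader [437. 351.  40.]
timer [ 583. -111.   22.]
clip [ 393. -277.   30.]
strip [281.  66.  40.]
200 238.0
250 271.0
300 273.0
350 175.0
400 238.0
450 238.0
```

```bash
cat >> h.py <<'E'
def rows(target,Rt,n):
    "n rows: equal world steps and equal turns"
    s,R=st(); p=np.array(s["eef_pos"]); rv=Ro.from_matrix(R.T@Rt).as_rotvec()/n
    st_=(np.asarray(target)-p)/n
    T=[];D=[]
    for i in range(n):
        Ri=R@Ro.from_rotvec(rv*i).as_matrix(); D.append(np.round(Ri.T@st_/10,2).tolist()); T.append(np.round(np.degrees(rv),1).tolist())
    print("turn",T);print("dp",D)
E
python3 - <<'E'
from h import *
st_=st()[0]
import h
s,R=st()
o=h.st; p=s["eef_pos"]+np.array([0,0,130])
h.st=lambda:({**s,"eef_pos":p},R)
rows(car((97,10,330)),tool(90,'x'),14)
E
```

```text
turn [[5.2, -0.0, 0.0], [5.2, -0.0, 0.0], [5.2, -0.0, 0.0], [5.2, -0.0, 0.0], [5.2, -0.0, 0.0], [5.2, -0.0, 0.0], [5.2, -0.0, 0.0], [5.2, -0.0, 0.0], [5.2, -0.0, 0.0], [5.2, -0.0, 0.0], [5.2, -0.0, 0.0], [5.2, -0.0, 0.0], [5.2, -0.0, 0.0], [5.2, -0.0, 0.0]]
dp [[0.04, -4.55, -1.78], [0.04, -4.69, -1.36], [0.04, -4.79, -0.94], [0.04, -4.86, -0.5], [0.04, -4.88, -0.06], [0.04, -4.87, 0.38], [0.04, -4.81, 0.81], [0.04, -4.72, 1.25], [0.04, -4.59, 1.67], [0.03, -4.42, 2.07], [0.03, -4.22, 2.46], [0.03, -3.98, 2.83], [0.03, -3.71, 3.18], [0.04, -3.4, 3.5]]
```

Request:
jog_arm(turn=[[0,0,0],[0,0,0],[0,0,0],[5.2,0,0],[5.2,0,0],[5.2,0,0],[5.2,0,0],[5.2,0,0]], dp=[[-4.5,0,0],[-4.5,0,0],[-4,0,0],[0,-4.5,-1.8],[0,-4.7,-1.4],[0,-4.8,-0.9],[0,-4.9,-0.5],[0,-4.9,-0.1]], gripper=[0,0,0,0,0,0,0,0])

```text
clock: 1.1
eef_pos: [356.4, 366.6, 336.7]
eef_rot: [-2.782, 1.564, -1.976]
wrist_force: [1.4, 0.5, -0.4]
finger_gap: 94.2
```

```bash
python3 - <<'E'
from h import *
plan(car((97,10,330)),tool(90,'x')); rows(car((97,10,330)),tool(90,'x'),8)
E
```

```text
t 1.1 pos [356.4 366.6 336.7] R [[-0.003, -0.721, 0.692], [-0.006, 0.692, 0.721], [-1.0, -0.002, -0.006]] F [ 1.4  0.5 -0.4] gap 94.2
dp cm [  0.75 -43.23   4.14] turn [45.87 -0.29  0.28] joints [ 0.73  0.15  1.4  -0.    1.59 -0.08]
turn [[5.7, -0.0, 0.0], [5.7, -0.0, 0.0], [5.7, -0.0, 0.0], [5.7, -0.0, 0.0], [5.7, -0.0, 0.0], [5.7, -0.0, 0.0], [5.7, -0.0, 0.0], [5.7, -0.0, 0.0]]
dp [[0.09, -5.4, 0.52], [0.09, -5.33, 1.05], [0.09, -5.19, 1.58], [0.09, -5.01, 2.09], [0.08, -4.78, 2.58], [0.08, -4.49, 3.05], [0.08, -4.17, 3.48], [0.08, -3.8, 3.88]]
```

Request:
jog_arm(turn=[[5.7,0,0],[5.7,0,0],[5.7,0,0],[5.7,0,0],[5.7,0,0],[5.7,0,0],[5.7,0,0],[5.7,0,0]], dp=[[0.1,-5.4,0.5],[0.1,-5.3,1.1],[0.1,-5.2,1.6],[0.1,-5,2.1],[0.1,-4.8,2.6],[0.1,-4.5,3],[0.1,-4.2,3.5],[0.1,-3.8,3.9]], gripper=[0,0,0,0,0,0,0,0])

```text
clock: 2.1
eef_pos: [704.0, 82.9, 326.8]
eef_rot: [-2.291, 1.562, -2.308]
wrist_force: [-0.6, 0.3, 0.2]
finger_gap: 94.1
```

```bash
python3 - <<'E'
from h import *
plan(car((97,10,330)),tool(90,'x')); rows(car((97,10,270)),tool(90,'x'),2)
for n in("scene","top"):
    p,d=camera(n); cv2.imwrite(f"pics/{n}1.png",p[:,:,::-1]); np.savez(f"{n}1.npz",p=p,d=d)
E
```

```text
t 2.1 pos [704.   82.9 326.8] R [[-0.006, 0.016, 1.0], [-0.007, 1.0, -0.017], [-1.0, -0.007, -0.006]] F [-0.6  0.3  0.2] gap 94.1
dp cm [-0.33  1.39 -0.73] turn [-1.25 -0.35  0.39] joints [ 0.07  0.67  0.72 -0.01  1.76  0.08]
turn [[-0.6, -0.2, 0.2], [-0.6, -0.2, 0.2]]
dp [[2.84, 0.72, -0.35], [2.84, 0.71, -0.35]]
```

View pics/scene1.png

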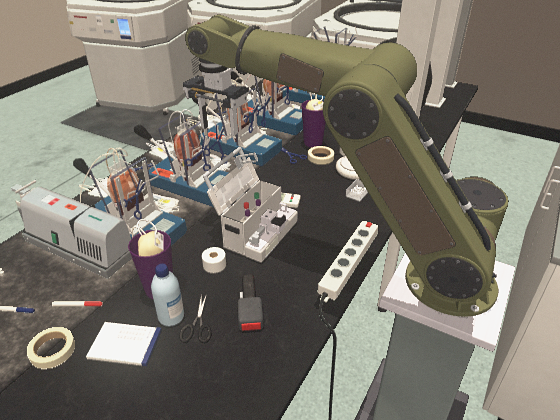

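View pics/top1.png

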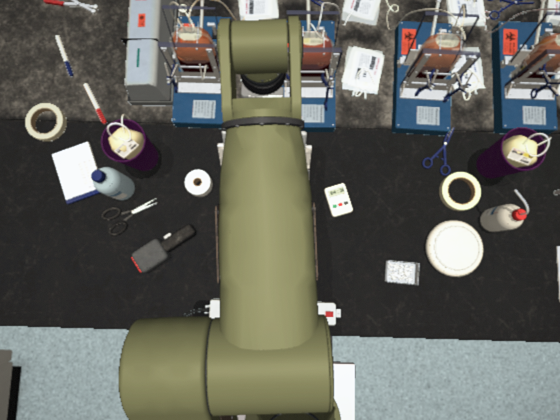

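The scene view now shows the carrier clear of the arm, around (245,215). I'll check my pose estimate by projecting key carrier points into it.

```bash
python3 - <<'E'
from h import *
p=np.load("scene1.npz")["p"][:,:,::-1].copy()
f=5;x0,y0=200,145
z=cv2.resize(p[y0:265,x0:305],None,fx=f,fy=f,interpolation=cv2.INTER_CUBIC)
P=[(-100,115,50),(-100,-115,50),(-40,110,125),(40,110,125),(-40,-110,125),(-77,22,97),(-71,100,86),(-115,0,90)]
a=2.0
for y in(-90,90,10): P.append((40+57.1,y,125+108))
for q in P:
    u,v=project("scene",car(q)); c=(int((u-x0+.5)*f),int((v-y0+.5)*f)); cv2.drawMarker(z,c,(0,0,255),cv2.MARKER_CROSS,12,1)
cv2.imwrite("pics/ov1.png",z)
E
```

```text
(no output)
```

View pics/ov1.png

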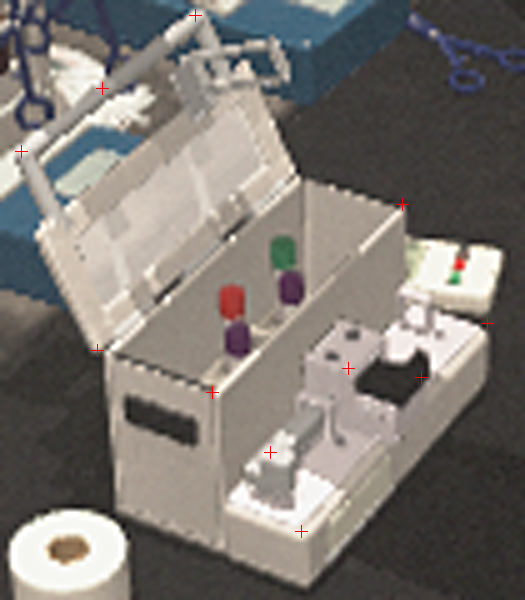

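The markers land within about 1–2 px of the corners, and the bar marker sits on the bar. That is good enough for the grasp, so I'll descend.

Request:
jog_arm(turn=[[-0.7,-0.2,0.2],[-0.6,-0.2,0.2],[0,0,0],[0,0,0],[0,0,0]], dp=[[2,0.7,-0.4],[2.5,0.7,-0.4],[2.5,0,0],[2.4,0,0],[1.5,0,0]], gripper=[0,0,0,0,0])

```text
clock: 2.82
eef_pos: [695.7, 95.4, 209.6]
eef_rot: [-3.09, 1.566, -3.084]
wrist_force: [1.2, -0.4, 0.8]
finger_gap: 94.0
```

```bash
python3 - <<'E'
from h import *
plan(car((97,10,213)),tool(90,'x'))
p,d=camera("scene"); cv2.imwrite("pics/s2.png",cv2.resize(p[100:260,160:320,::-1],None,fx=3.7,fy=3.7,interpolation=cv2.INTER_CUBIC))
E
```

```text
t 2.83 pos [695.7  95.4 209.6] R [[-0.005, -0.006, 1.0], [-0.0, 1.0, 0.006], [-1.0, -0.0, -0.005]] F [ 1.2 -0.4  0.8] gap 94.0
dp cm [-0.34  0.16  0.12] turn [ 0.02 -0.27  0.01] joints [0.08 0.66 0.99 0.   1.5  0.08]
```

View pics/s2.png

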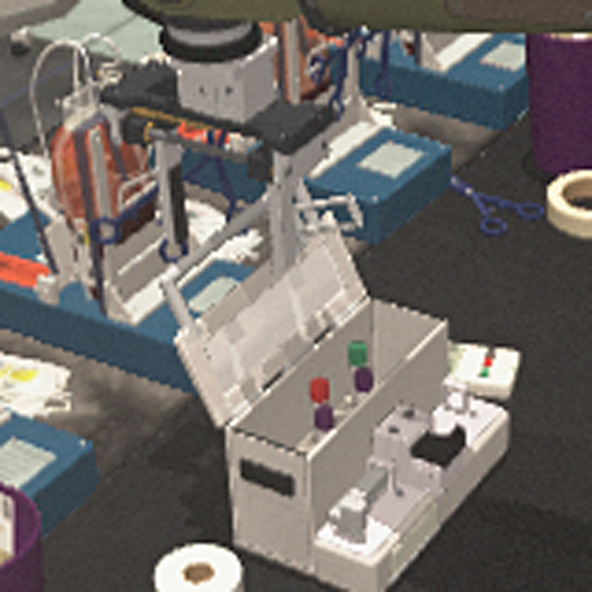

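The fingers straddle the bar, with the front finger at about (285,225) in the zoom and the rear one at (170,200). I'll close on it.

Request:
jog_arm(turn=[[0,0,0],[0,0,0],[0,0,0],[0,0,0],[0,0,0],[0,0,0]], dp=[[-0.1,0,0.1],[0,0,0],[0,0,0],[0,0,0],[0,0,0],[0,0,0]], gripper=[0.5,0.7,1,1,1,1], grip_force=20)

```text
clock: 3.62
eef_pos: [697.1, 95.7, 211.9]
eef_rot: [-3.114, 1.568, -3.108]
wrist_force: [0.1, 0.2, 0.1]
finger_gap: 37.4
```

```bash
python3 - <<'E'
from h import *
plan(car((97,10,214)),tool(90,'x'))
p,d=camera("scene"); cv2.imwrite("pics/s3.png",cv2.resize(p[100:260,160:320,::-1],None,fx=3.7,fy=3.7,interpolation=cv2.INTER_CUBIC))
E
```

```text
t 3.62 pos [697.1  95.7 211.9] R [[-0.003, -0.006, 1.0], [-0.0, 1.0, 0.006], [-1.0, -0.0, -0.003]] F [0.1 0.2 0.1] gap 37.4
dp cm [-0.21  0.14 -0.02] turn [ 0.04 -0.17  0.  ] joints [0.08 0.66 0.98 0.   1.5  0.08]
```

View pics/s3.png

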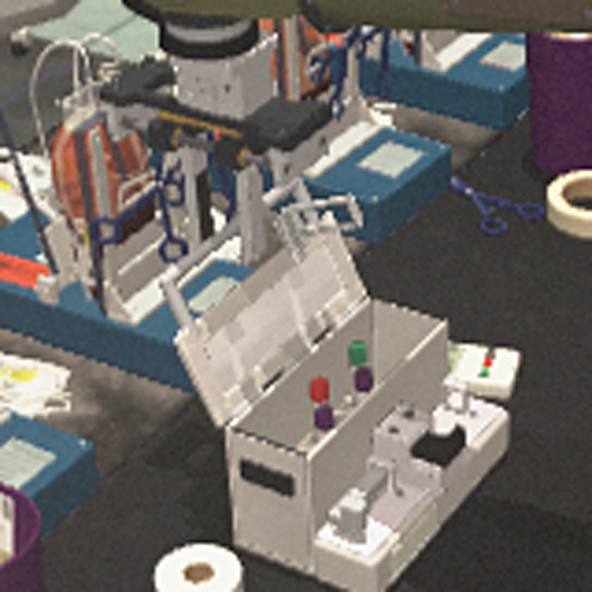

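The fingers are still closing, so I'll wait a few rows.

Request:
jog_arm(turn=[[0,0,0],[0,0,0],[0,0,0],[0,0,0],[0,0,0]], dp=[[0,0,0],[0,0,0],[0,0,0],[0,0,0],[0,0,0]], gripper=[1,1,1,1,1])

```text
clock: 4.3
eef_pos: [695.9, 95.6, 211.8]
eef_rot: [-3.099, 1.564, -3.093]
wrist_force: [-0.5, 0.6, -0.0]
finger_gap: 11.5
```

```bash
python3 - <<'E'
from h import *
s,R=st();print(s["eef_pos"],s["wrist_force"],s["finger_gap"])
# arc waypoints of bar
g=np.array([-(0),0,0])
b=lambda t: np.array([-122*np.cos(t)+7*np.sin(t),122*np.sin(t)+7*np.cos(t)])
prev=b(2.0)
for t in np.arange(1.9,-0.01,-0.1):
    q=b(t); print(round(t,1),"dx,dz cm",np.round((q-prev)/10,2),"abs",np.round(q-b(2.0),1)); prev=q
E
```

```text
[695.89539327  95.64769691 211.81111286] [-0.46070362  0.6019416  -0.02340766] 11.467192038790223
1.9 dx,dz cm [-1.11  0.52] abs [-11.1   5.2]
1.8 dx,dz cm [-1.15  0.4 ] abs [-22.6   9.2]
1.7 dx,dz cm [-1.19  0.29] abs [-34.5  12.1]
1.6 dx,dz cm [-1.21  0.17] abs [-46.6  13.7]
1.5 dx,dz cm [-1.22  0.04] abs [-58.8  14.2]
1.4 dx,dz cm [-1.22 -0.08] abs [-71.   13.4]
1.3 dx,dz cm [-1.21 -0.2 ] abs [-83.   11.4]
1.2 dx,dz cm [-1.18 -0.32] abs [-94.8   8.2]
1.1 dx,dz cm [-1.14 -0.43] abs [-106.2    3.9]
1.0 dx,dz cm [-1.09 -0.55] abs [-117.2   -1.6]
0.9 dx,dz cm [-1.03 -0.65] abs [-127.5   -8.1]
0.8 dx,dz cm [-0.96 -0.75] abs [-137.1  -15.6]
0.7 dx,dz cm [-0.88 -0.84] abs [-145.9  -24.1]
0.6 dx,dz cm [-0.79 -0.93] abs [-153.9  -33.4]
0.5 dx,dz cm [-0.7 -1. ] abs [-160.8  -43.4]
0.4 dx,dz cm [-0.59 -1.07] abs [-166.8  -54.1]
0.3 dx,dz cm [-0.48 -1.12] abs [-171.6  -65.3]
0.2 dx,dz cm [-0.37 -1.16] abs [-175.3  -76.9]
0.1 dx,dz cm [-0.25 -1.2 ] abs [-177.8  -88.9]
-0.0 dx,dz cm [-0.13 -1.21] abs [-179.1 -101. ]
```

Gripped, with a gap of 11.5 mm on the 12 mm bar. Now I'll swing it along the arc.

Request:
jog_arm(turn=[[0,0,0],[0,0,0],[0,0,0],[0,0,0],[0,0,0],[0,0,0]], dp=[[-0.5,0,-1.1],[-0.4,0,-1.15],[-0.3,0,-1.2],[-0.15,0,-1.2],[0,0,-1.2],[0.1,0,-1.2]], gripper=[1,1,1,1,1,1])

```text
clock: 5.05
eef_pos: [626.0, 95.5, 228.1]
eef_rot: [0.178, 1.565, 0.184]
wrist_force: [2.1, 0.5, 1.4]
finger_gap: 11.7
```

```bash
python3 - <<'E'
from h import *
s,R=st();p=s["eef_pos"]
print(p-np.array([695.9,95.6,211.8]),s["wrist_force"],s["finger_gap"]); plan(p,tool(90,'x'))
p,d=camera("scene"); cv2.imwrite("pics/s4.png",cv2.resize(p[100:260,160:320,::-1],None,fx=3.7,fy=3.7,interpolation=cv2.INTER_CUBIC))
E
```

```text
[-6.99168559e+01 -6.02771987e-02  1.62960742e+01] [2.10648107 0.54284699 1.35526893] 11.694800572238673
t 5.05 pos [626.   95.5 228.1] R [[0.006, -0.006, 1.0], [0.001, 1.0, 0.006], [-1.0, 0.001, 0.006]] F [2.1 0.5 1.4] gap 11.7
dp cm [0. 0. 0.] turn [ 0.04  0.33 -0.06] joints [0.09 0.47 1.23 0.   1.43 0.09]
```

View pics/s4.png

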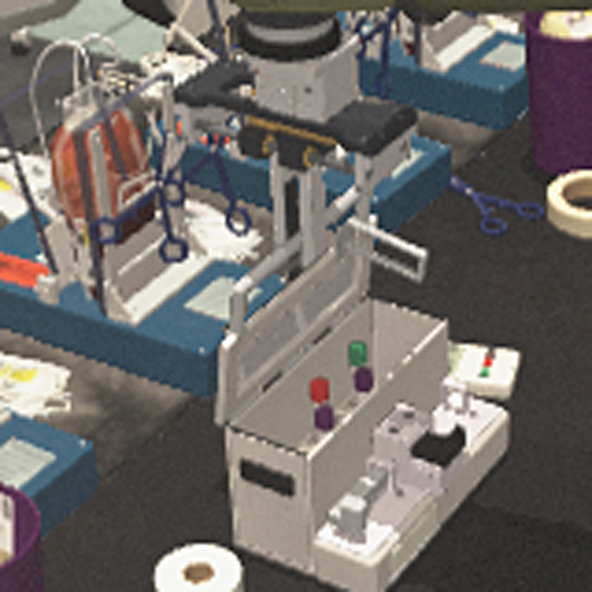

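The cover is now just past vertical and still held. Continuing down.

Request:
jog_arm(turn=[[0,0,0],[0,0,0],[0,0,0],[0,0,0],[0,0,0],[0,0,0]], dp=[[0.4,0,-1.2],[0.4,0,-1.2],[0.5,0,-1.15],[0.5,0,-1.1],[0.65,0,-1.05],[0.75,0,-1]], gripper=[1,1,1,1,1,1])

```text
clock: 5.85
eef_pos: [558.8, 95.5, 198.8]
eef_rot: [0.146, 1.555, 0.152]
wrist_force: [2.1, 0.1, -1.3]
finger_gap: 11.6
```

```bash
python3 - <<'E'
from h import *
s,R=st();p=s["eef_pos"]
print(p-np.array([695.9,95.6,211.8])); plan(p,tool(90,'x'))
p,d=camera("scene"); cv2.imwrite("pics/s5.png",cv2.resize(p[100:260,160:320,::-1],None,fx=3.7,fy=3.7,interpolation=cv2.INTER_CUBIC))
E
```

```text
[-1.37081662e+02 -5.08987412e-02 -1.30144602e+01]
t 5.85 pos [558.8  95.5 198.8] R [[0.015, -0.006, 1.0], [0.002, 1.0, 0.006], [-1.0, 0.002, 0.015]] F [ 2.1  0.1 -1.3] gap 11.6
dp cm [0. 0. 0.] turn [ 0.04  0.87 -0.13] joints [0.1  0.33 1.49 0.   1.3  0.1 ]
```

View pics/s5.png

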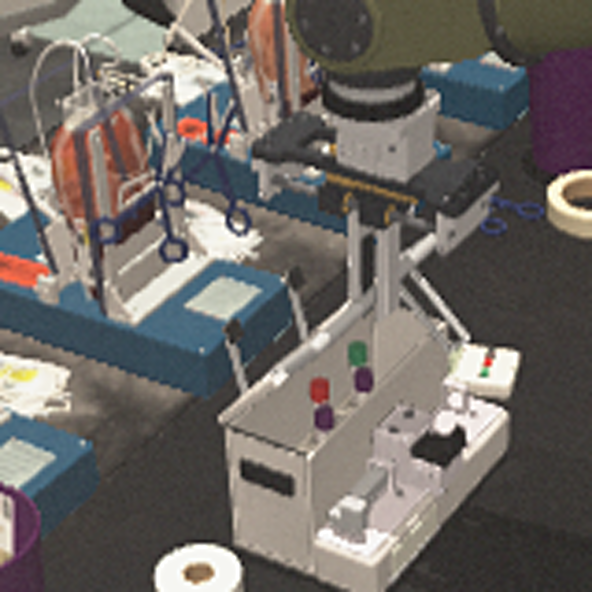

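Request:
jog_arm(turn=[[0,0,0],[0,0,0],[0,0,0],[0,0,0],[0,0,0],[0,0,0]], dp=[[0.9,0,-0.9],[0.95,0,-0.8],[1.0,0,-0.7],[1.05,0,-0.6],[1.1,0,-0.5],[0.9,0,-0.3]], gripper=[1,1,1,1,1,1])

```text
clock: 6.65
eef_pos: [520.0, 95.6, 136.3]
eef_rot: [0.154, 1.555, 0.16]
wrist_force: [2.6, 1.6, -0.2]
finger_gap: 11.1
```

```bash
python3 - <<'E'
from h import *
s,R=st();p=s["eef_pos"]
print(p-np.array([695.9,95.6,211.8])); plan(p,tool(90,'x'))
p,d=camera("scene"); cv2.imwrite("pics/s6.png",cv2.resize(p[100:260,160:320,::-1],None,fx=3.7,fy=3.7,interpolation=cv2.INTER_CUBIC))
E
```

```text
[-1.75850450e+02  2.30028617e-02 -7.55148040e+01]
t 6.65 pos [520.   95.6 136.3] R [[0.016, -0.006, 1.0], [0.003, 1.0, 0.006], [-1.0, 0.002, 0.016]] F [ 2.6  1.6 -0.2] gap 11.1
dp cm [0. 0. 0.] turn [ 0.05  0.92 -0.14] joints [0.11 0.31 1.67 0.   1.14 0.11]
```

View pics/s6.png

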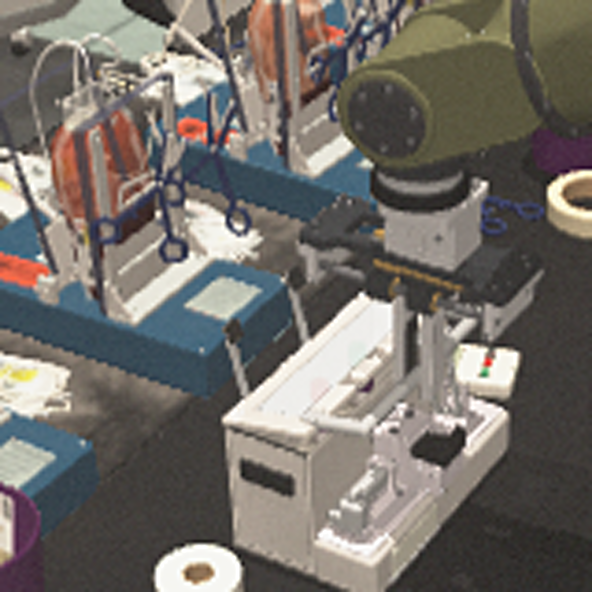

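Request:
jog_arm(turn=[[0,0,0],[0,0,0],[0,0,0],[0,0,0],[0,0,0]], dp=[[0.6,0,-0.15],[0.6,0,-0.1],[0.5,0,-0.1],[0.4,0,0],[0.3,0,0]], gripper=[1,1,1,1,1])

```text
clock: 7.32
eef_pos: [516.6, 95.7, 111.5]
eef_rot: [0.162, 1.555, 0.169]
wrist_force: [-13.4, -0.3, 29.0]
finger_gap: 11.4
```

```bash
python3 - <<'E'
from h import *
s,R=st();p=s["eef_pos"]
print(p-np.array([695.9,95.6,211.8])); plan(p,tool(90,'x'))
E
```

```text
[-1.79338330e+02  1.48768001e-01 -1.00332355e+02]
t 7.33 pos [516.6  95.7 111.5] R [[0.016, -0.006, 1.0], [0.003, 1.0, 0.006], [-1.0, 0.003, 0.016]] F [-13.4  -0.3  29. ] gap 11.4
dp cm [0. 0. 0.] turn [ 0.06  0.89 -0.15] joints [0.11 0.34 1.71 0.   1.08 0.11]
```

Request:
jog_arm(turn=[[0,0,0],[0,0,0]], dp=[[0,0,0.05],[0,0,0]], gripper=[1,1])

```text
clock: 7.58
eef_pos: [516.4, 95.7, 111.6]
eef_rot: [0.17, 1.557, 0.176]
wrist_force: [1.4, 1.6, 0.1]
finger_gap: 11.1
```

```bash
python3 - <<'E'
from h import *
s,R=st();p=s["eef_pos"]
print(p-np.array([695.9,95.6,211.8])); plan(p,tool(90,'x'))
p,d=camera("scene"); cv2.imwrite("pics/s7.png",cv2.resize(p[130:270,190:320,::-1],None,fx=4.5,fy=4.5,interpolation=cv2.INTER_CUBIC))
E
```

```text
[-1.79488722e+02  1.22247751e-01 -1.00190243e+02]
t 7.58 pos [516.4  95.7 111.6] R [[0.014, -0.006, 1.0], [0.002, 1.0, 0.006], [-1.0, 0.002, 0.014]] F [1.4 1.6 0.1] gap 11.1
dp cm [0. 0. 0.] turn [ 0.06  0.8  -0.14] joints [0.11 0.34 1.71 0.   1.09 0.11]
```

View pics/s7.png

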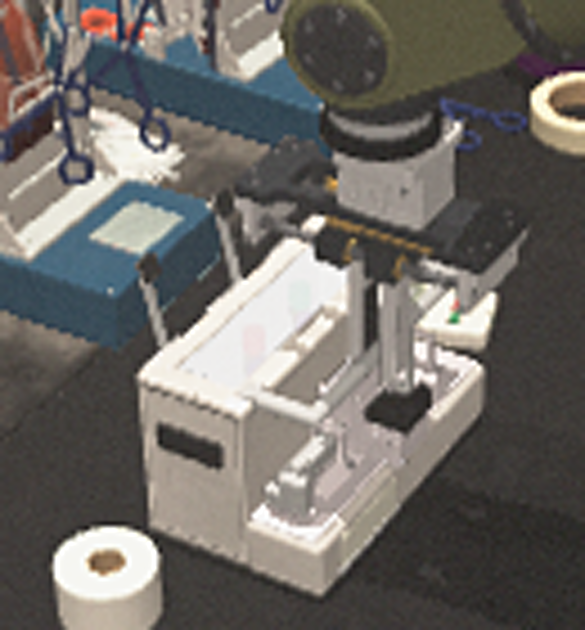

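The cover lies level on the rim. I'll open partway, since clearance to the cover edge is limited, and lift off.

Request:
jog_arm(turn=[[0,0,0],[0,0,0],[0,0,0],[0,0,0],[0,0,0],[0,0,0],[0,0,0]], dp=[[0,0,0],[0,0,0],[0,0,0],[-1,0,0],[-2,0,0],[-4,0,0],[-5,0,0]], gripper=[0.7,0.7,0.7,0.7,0.7,0.7,0.7])

```text
clock: 8.5
eef_pos: [513.5, 95.0, 233.2]
eef_rot: [0.171, 1.563, 0.177]
wrist_force: [1.1, -0.2, 0.4]
finger_gap: 27.9
```

```bash
sed -i 's/C0=np.array(\[600/C0=np.array([598.7/' h.py; python3 - <<'E'
from h import *
plan(car((-200,130,200)),tool(35,'y')); plan(car((-200,130,200)),tool(35,'-y'));plan(car((-200,130,200)),tool(35,'x'))
for n in("scene","top"):
    p,d=camera(n); cv2.imwrite(f"pics/{n}8.png",p[:,:,::-1]); np.savez(f"{n}8.npz",p=p,d=d)
p=np.load("scene8.npz")["p"]
cv2.imwrite("pics/s8.png",cv2.resize(p[130:270,190:320,::-1],None,fx=4.5,fy=4.5,interpolation=cv2.INTER_CUBIC))
E
```

```text
Traceback (most recent call last):
  File "h.py", line 20
    C0=np.array([598.7.,86.5,0.]); YAW=np.radians(0.3)
                       ^
SyntaxError: invalid syntax
```

```bash
sed -i 's/598.7\.,/598.7,/' h.py; python3 - <<'E'
from h import *
for k in('y','-y','x'): plan(car((-200,130,200)),tool(35,k))
for n in("scene","top"):
    p,d=camera(n); cv2.imwrite(f"pics/{n}8.png",p[:,:,::-1]); np.savez(f"{n}8.npz",p=p,d=d)
p=np.load("scene8.npz")["p"]
cv2.imwrite("pics/s8.png",cv2.resize(p[130:270,190:320,::-1],None,fx=4.5,fy=4.5,interpolation=cv2.INTER_CUBIC))
E
```

```text
t 8.5 pos [513.5  95.  233.2] R [[0.008, -0.006, 1.0], [0.001, 1.0, 0.006], [-1.0, 0.001, 0.008]] F [ 1.1 -0.2  0.4] gap 27.9
dp cm [  3.24  12.11 -11.49] turn [-82.51 -42.47 -42.62] joints [0.11 0.21 1.57 0.   1.36 0.11]
t 8.5 pos [513.5  95.  233.2] R [[0.008, -0.006, 1.0], [0.001, 1.0, 0.006], [-1.0, 0.001, 0.008]] F [ 1.1 -0.2  0.4] gap 27.9
dp cm [  3.24  12.11 -11.49] turn [ 82.52 -42.62  42.47] joints [0.11 0.21 1.57 0.   1.36 0.11]
t 8.5 pos [513.5  95.  233.2] R [[0.008, -0.006, 1.0], [0.001, 1.0, 0.006], [-1.0, 0.001, 0.008]] F [ 1.1 -0.2  0.4] gap 27.9
dp cm [  3.24  12.11 -11.49] turn [ 1.000e-02 -5.455e+01 -9.000e-02] joints [0.11 0.21 1.57 0.   1.36 0.11]
```

View pics/s8.png

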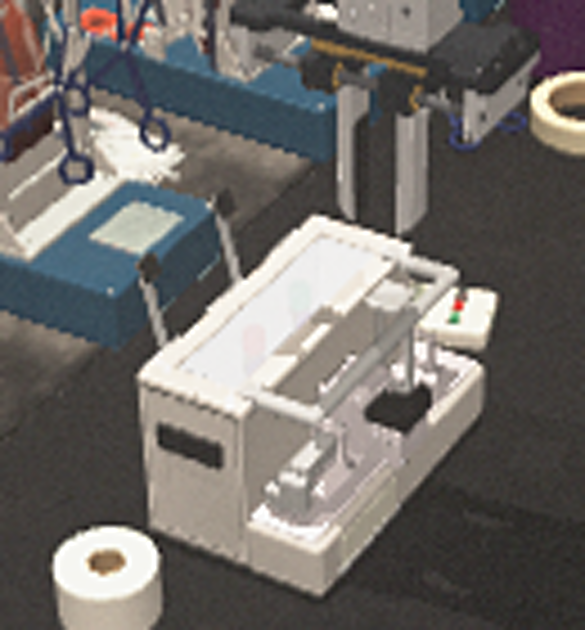

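The cover is shut and lying free. Next is a pre-pose in front of the lug, with the tool tilted 35° below horizontal and the fingers shut.

```bash
python3 - <<'E'
from h import *
rows(car((-135,127,200)),tool(35,'x'),8)
E
```

```text
turn [[-0.0, -6.7, -0.0], [-0.0, -6.7, -0.0], [-0.0, -6.7, -0.0], [-0.0, -6.7, -0.0], [-0.0, -6.7, -0.0], [-0.0, -6.7, -0.0], [-0.0, -6.7, -0.0], [-0.0, -6.7, -0.0]]
dp [[0.46, 1.47, -0.66], [0.38, 1.47, -0.71], [0.3, 1.47, -0.75], [0.21, 1.47, -0.77], [0.11, 1.47, -0.79], [0.02, 1.47, -0.8], [-0.08, 1.47, -0.8], [-0.17, 1.47, -0.78]]
```

Request:
jog_arm(turn=[[0,-6.8,0],[0,-6.8,0],[0,-6.8,0],[0,-6.8,0],[0,-6.8,0],[0,-6.8,0],[0,-6.8,0],[0,-6.8,0]], dp=[[0.5,1.5,-0.7],[0.4,1.5,-0.7],[0.3,1.5,-0.8],[0.2,1.5,-0.8],[0.1,1.5,-0.8],[0,1.5,-0.8],[-0.1,1.5,-0.8],[-0.2,1.5,-0.8]], gripper=[1,1,1,1,1,1,1,1])

```text
clock: 9.6
eef_pos: [464.3, 201.0, 225.2]
eef_rot: [0.011, 0.676, 0.009]
wrist_force: [3.4, -2.0, 3.0]
finger_gap: 0.4
```

```bash
python3 - <<'E'
from h import *
plan(car((-121,127,108)),tool(35,'x'));rows(car((-121,127,108)),tool(35,'x'),4)
E
```

```text
t 9.6 pos [464.3 201.  225.2] R [[0.78, -0.002, 0.625], [0.007, 1.0, -0.005], [-0.625, 0.009, 0.78]] F [ 3.4 -2.   3. ] gap 0.4
dp cm [ 8.33  1.08 -8.35] turn [-0.51 -3.71 -0.17] joints [ 0.55 -0.13  2.19 -1.04  0.49  1.36]
turn [[-0.1, -0.9, -0.0], [-0.1, -0.9, -0.0], [-0.1, -0.9, -0.0], [-0.1, -0.9, -0.0]]
dp [[2.08, 0.27, -2.09], [2.05, 0.28, -2.12], [2.01, 0.28, -2.15], [1.98, 0.29, -2.18]]
```

Joint 4 has reached its limit (-1.04) because the tool heading is right of the arm plane. I'll fit the arm geometry from the logged poses and pick a heading that keeps joint 4 well in range.

```bash
cat > kin.py <<'E'
from h import *
from scipy.optimize import least_squares
def rot(ax,a): return Ro.from_rotvec(np.array(ax,float)*a).as_matrix()
def fk(q,g):
    a0,h,L1,e,L2,L3=g; Y=[0,1,0];Zx=[0,0,1]
    R=rot(Zx,q[0]); p=R@np.array([a0,0,0])+np.array([0,0,h])
    R=R@rot(Y,q[1]); p=p+R@np.array([0,0,L1])
    R=R@rot(Y,q[2]); p=p+R@np.array([e,0,L2])
    R=R@rot(Zx,q[3])@rot(Y,q[4]); p=p+R@np.array([0,0,L3])
    R=R@rot(Zx,q[5])
    # tool x = local z ; tool z = local x dir
    T=np.stack([R[:,2],R[:,1],-R[:,0]],1)
    return p,T
D=[((1.2014,.3005,1.5216,0,1.3207,-.0666),(163.9,524.7,204.9)),((.73,.15,1.40,0,1.59,-.08),(356.4,366.6,336.7)),((.07,.67,.72,-.01,1.76,.08),(704,82.9,326.8)),
((.08,.66,.99,0,1.5,.08),(695.7,95.4,209.6)),((.09,.47,1.23,0,1.43,.09),(626,95.5,228.1)),((.1,.33,1.49,0,1.3,.1),(558.8,95.5,198.8)),((.11,.31,1.67,0,1.14,.11),(520,95.6,136.3)),((.11,.34,1.71,0,1.08,.11),(516.6,95.7,111.5)),((.11,.21,1.57,0,1.36,.11),(513.5,95,233.2))]
E
python3 - <<'E'
from kin import *
s,R=st(); D.append((tuple(s["joints"]),tuple(s["eef_pos"])))
w=[3]+[1]*8+[5]
f=lambda g:np.concatenate([wi*(fk(q,g)[0]-np.array(p)) for wi,(q,p) in zip(w,D)])
r=least_squares(f,[0,300,400,0,400,300]); print(np.round(r.x,1)); print(np.round(r.fun.reshape(-1,3),1).tolist())
print(np.round(s["joints"],3),np.round(R,3),np.round(fk(s["joints"],r.x)[1],3)); np.save("g.npy",r.x)
E
```

```text
[126.  236.4 331.2  59.9 356.3 195. ]
[[108.3, -24.4, 18.9], [40.9, -11.0, -20.3], [-14.3, -36.5, -20.6], [-20.1, -41.2, 5.6], [-4.7, -39.4, 3.3], [6.3, -38.8, 10.1], [11.0, -37.0, 23.9], [7.4, -37.8, 24.8], [14.7, -36.7, -0.4], [8.1, -31.0, -16.6]]
[ 0.552 -0.131  2.193 -1.042  0.486  1.359] [[ 0.78  -0.002  0.625]
 [ 0.007  1.    -0.005]
 [-0.625  0.009  0.78 ]] [[ 0.78  -0.002  0.625]
 [ 0.007  1.    -0.005]
 [-0.625  0.009  0.78 ]]
```

```bash
sed -i 's/a0,h,L1,e,L2,L3=g/a0,h,L1,e,L2,L3,b=g/; s/\[a0,0,0\]/[a0,b,0]/' kin.py
cat >> kin.py <<'E'
def load(): return np.load("g.npy")
lo=np.array([-3.03,-.79,.23,-1.04,0,-2.55]);hi=np.array([3.03,2.21,2.52,4.18,3.07,2.55])
def ik(p,T,q0,g):
    def f(q):
        pp,TT=fk(q,g); return np.concatenate([(pp-p)/10,10*Ro.from_matrix(TT.T@T).as_rotvec()])
    best=None
    for k in range(6):
        q=np.clip(q0+np.random.default_rng(k).normal(0,.3*(k>0),6),lo+.01,hi-.01)
        r=least_squares(f,q,bounds=(lo,hi))
        if best is None or r.cost<best.cost-1e-6: best=r
        if r.cost<1e-6: break
    return best.x,best.cost
def tool2(alpha,yaw,zdir='x'): return Ro.from_euler('z',yaw,degrees=True).as_matrix()@tool(alpha,zdir)
E
python3 - <<'E'
from kin import *
s,R=st(); D.append((tuple(s["joints"]),tuple(s["eef_pos"])))
w=[3]+[1]*8+[5]
f=lambda g:np.concatenate([wi*(fk(q,g)[0]-np.array(p)) for wi,(q,p) in zip(w,D)])
r=least_squares(f,[0,300,400,0,400,300,30]); print(np.round(r.x,1)); print(np.round(r.fun.reshape(-1,3),1).tolist()); np.save("g.npy",r.x)
g=r.x
for al in(30,35,40,45):
  for yw in(0,10,20,28):
    for nm,P in(("pre",(-121,127,108)),("in",(-64,127,68)),("end",(-64,67,68))):
        q,c=ik(car(P),tool2(al,yw),s["joints"],g)
        print(al,yw,nm,np.round(q,2),"cost %.2g"%c)
E
```

```text
[ -1.8 221.9 424.7  40.8 448.8 271.7  37.1]
[[-1.7, -0.3, -0.5], [0.2, 2.3, 2.0], [0.4, 1.0, -3.1], [-0.4, -2.4, -0.1], [1.6, -1.6, 2.5], [1.3, -2.0, 3.0], [1.9, -0.6, 2.4], [-1.4, -1.5, -4.0], [-3.0, -1.3, -0.8], [0.0, 0.5, -0.1]]
30 0 pre [ 0.48  0.11  2.18 -1.04  0.3   1.37] cost 5.4
30 0 in [ 0.4   0.3   2.06 -1.04  0.22  1.33] cost 6.6
30 0 end [ 0.23  0.25  2.15 -1.04  0.04  1.19] cost 6.1
30 10 pre [ 0.35  0.09  2.26 -1.04  0.01  1.15] cost 4.1
30 10 in [ 0.31  0.28  2.11 -1.03  0.    1.12] cost 5.2
30 10 end [ 0.21  0.25  2.16 -1.03  0.    1.05] cost 5
30 20 pre [ 0.35  0.08  2.26 -1.03  0.    1.02] cost 3.2
30 20 in [ 0.32  0.28  2.11 -1.03  0.    1.  ] cost 4.7
30 20 end [ 0.05  0.32  2.26  2.34  0.48 -2.55] cost 0.91
30 28 pre [ 0.18  0.15  2.35  2.34  0.45 -2.55] cost 0.34
30 28 in [ 0.15  0.35  2.21  2.31  0.5  -2.55] cost 0.63
30 28 end [-0.01  0.34  2.25  2.19  0.58 -2.55] cost 0.32
35 0 pre [ 0.49  0.12  2.18 -1.04  0.33  1.39] cost 3
35 0 in [ 0.41  0.3   2.05 -1.04  0.25  1.34] cost 3.9
35 0 end [ 0.25  0.25  2.14 -1.04  0.1   1.21] cost 3.6
35 10 pre [ 0.38  0.09  
[... 1187 characters left out ...]
 pre [ 0.51  0.13  2.16 -1.04  0.37  1.4 ] cost 0.26
45 0 in [ 0.43  0.31  2.04 -1.04  0.29  1.36] cost 0.59
45 0 end [ 0.29  0.26  2.12 -1.04  0.18  1.25] cost 0.53
45 10 pre [ 0.43  0.1   2.22 -1.04  0.18  1.22] cost 0.1
45 10 in [ 0.36  0.29  2.09 -1.04  0.1   1.17] cost 0.32
45 10 end [ 0.21  0.25  2.16 -1.04  0.    1.06] cost 0.18
45 20 pre [ 0.35  0.09  2.26  0.84  0.01 -0.85] cost 5.6e-29
45 20 in [ 0.29  0.29  2.14  2.5   0.09 -2.55] cost 0.0039
45 20 end [ 0.14  0.26  2.19  2.07  0.17 -2.23] cost 7.1e-26
45 28 pre [ 0.26  0.1   2.26  1.45  0.16 -1.62] cost 2.7e-28
45 28 in [ 0.23  0.3   2.14  1.88  0.2  -2.08] cost 4.6e-28
45 28 end [ 0.07  0.27  2.17  1.71  0.3  -2.03] cost 2.1e-28
```

```bash
python3 - <<'E'
from kin import *
g=load()
for zd in('y','-y'):
 for al in(20,30,40):
  for yw in(0,10,20):
    q0=np.array([.3,.3,2.1,2.8,.5,-1. if zd=='y' else 1.])
    for nm,P in(("pre",(-121,127,108)),("in",(-64,127,68)),("end",(-64,67,68)),("wpre",(-135,0,93)),("wend",(-88,0,86))):
        q,c=ik(car(P),tool2(al,yw if nm[0]!='w' else 0,zd),q0,g)
        if c<1e-3: print(zd,al,yw,nm,np.round(q,2))
        else: print(zd,al,yw,nm,"cost %.2g"%c)
E
```

```text
y 20 0 pre [0.64 0.35 2.34 3.96 0.87 1.22]
y 20 0 in [0.54 0.52 2.22 3.81 0.89 1.31]
y 20 0 end [0.38 0.49 2.3  3.6  0.9  1.41]
y 20 0 wpre cost 0.043
y 20 0 wend [0.18 0.38 2.42 3.36 0.89 1.5 ]
y 20 10 pre [0.5  0.31 2.4  3.56 0.82 1.39]
y 20 10 in [0.42 0.5  2.27 3.44 0.87 1.46]
y 20 10 end [0.24 0.48 2.33 3.21 0.89 1.55]
y 20 10 wpre cost 0.043
y 20 10 wend [0.18 0.38 2.42 3.36 0.89 1.5 ]
y 20 20 pre [0.34 0.3  2.43 3.13 0.81 1.58]
y 20 20 in [0.28 0.49 2.29 3.05 0.87 1.6 ]
y 20 20 end [0.09 0.48 2.34 2.83 0.91 1.68]
y 20 20 wpre cost 0.043
y 20 20 wend [0.18 0.38 2.42 3.36 0.89 1.5 ]
y 30 0 pre [0.6  0.23 2.3  4.16 0.61 0.97]
y 30 0 in [0.52 0.42 2.19 3.96 0.62 1.12]
y 30 0 end [0.36 0.37 2.27 3.71 0.59 1.27]
y 30 0 wpre [0.2  0.15 2.49 3.46 0.56 1.39]
y 30 0 wend [0.17 0.25 2.38 3.42 0.55 1.42]
y 30 10 pre [0.48 0.19 2.36 3.71 0.5  1.22]
y 30 10 in [0.41 0.39 2.24 3.52 0.55 1.36]
y 30 10 end [0.24 0.36 2.3  3.23 0.56 1.52]
y 30 10 wpre [0.2  0.15 2.49 3.46 0.56 1.39]
y 30 10 wend [0.17 0.25 2.38 3.42 0.55 1.42]
y 30 20 pre [0.34 0.17 2.38 3.12 0.46 1.58]
y 30 20 in [0.29 0.38 2.
[... 2220 characters left out ...]
 pre cost 0.48
-y 40 0 in cost 0.059
-y 40 0 end [ 0.33  0.3   2.2   4.03  0.32 -2.22]
-y 40 0 wpre [ 0.18  0.06  2.42  3.74  0.24 -2.04]
-y 40 0 wend [ 0.16  0.17  2.31  3.65  0.24 -1.97]
-y 40 10 pre [ 0.46  0.13  2.28  4.18  0.24 -2.42]
-y 40 10 in [ 0.39  0.32  2.17  3.8   0.27 -2.07]
-y 40 10 end [ 0.23  0.28  2.23  3.31  0.25 -1.7 ]
-y 40 10 wpre [ 0.18  0.06  2.42  3.74  0.24 -2.04]
-y 40 10 wend [ 0.16  0.17  2.31  3.65  0.24 -1.97]
-y 40 20 pre [ 0.34  0.11  2.3   3.09  0.14 -1.53]
-y 40 20 in [ 0.29  0.31  2.19  2.94  0.23 -1.41]
-y 40 20 end [ 0.13  0.28  2.23  2.49  0.29 -1.09]
-y 40 20 wpre [ 0.18  0.06  2.42  3.74  0.24 -2.04]
-y 40 20 wend [ 0.16  0.17  2.31  3.65  0.24 -1.97]
```

The fitted model matches to a few mm. A good configuration is tilt 30°, yaw about 15° and jaws along −y, with joint 4 near 3.4. I'll generate a joint-space path swung round the left in free air and turn it into tool-frame rows.

```bash
cat >> kin.py <<'E'
def jpath(qs,n):
    "rows through joint waypoints qs (list), n rows total; from present measured joints"
    g=load(); qs=np.array(qs); t=np.linspace(0,len(qs)-1,n+1)
    Q=np.array([[np.interp(x,range(len(qs)),qs[:,j]) for j in range(6)] for x in t])
    F=[fk(q,g) for q in Q]; T=[];Dp=[]
    for (p,R),(p2,R2) in zip(F,F[1:]):
        Dp.append([float(x) for x in np.round(R.T@(p2-p)/10,1)]); T.append([float(x) for x in np.round(np.degrees(Ro.from_matrix(R.T@R2).as_rotvec()),1)])
    print("max turn",np.abs(T).max(),"max dp",np.abs(Dp).max(),"max norm",np.linalg.norm(T,axis=1).max(),"max dq",np.abs(np.diff(Q,axis=0)).max(0).round(2))
    for i,(p,R) in enumerate(F): print(i,np.round(p),np.round(R[:,0],2),np.round(Q[i],2))
    for i in range(0,n,8): print("turn",T[i:i+8],"\ndp",Dp[i:i+8])
E
python3 - <<'E'
from kin import *
g=load(); s,R=st(); q0=s["joints"]
qe,c=ik(car((-150,130,190)),tool2(30,15,'-y'),np.array([.4,.1,2.3,3.4,.5,-1.75]),g); print(np.round(qe,2),c)
mid=(q0+qe)/2; mid[4]=.75
jpath([q0,mid,qe],24)
E
```

```text
[ 0.47 -0.12  2.38  3.98  0.24 -2.29] 1.6040365475912646e-21
max turn 7.7 max dp 3.3 max norm 8.114185110040317 max dq [0.   0.   0.01 0.21 0.04 0.15]
0 [464. 201. 225.] [ 0.78  0.01 -0.63] [ 0.55 -0.13  2.19 -1.04  0.49  1.36]
1 [444. 200. 200.] [ 0.71  0.01 -0.71] [ 0.55 -0.13  2.2  -0.83  0.51  1.21]
2 [421. 205. 177.] [ 0.63  0.04 -0.78] [ 0.55 -0.13  2.21 -0.62  0.53  1.05]
3 [396. 215. 158.] [ 0.54  0.08 -0.84] [ 0.54 -0.13  2.22 -0.41  0.55  0.9 ]
4 [371. 230. 143.] [ 0.45  0.14 -0.88] [ 0.54 -0.13  2.22 -0.2   0.57  0.75]
5 [347. 249. 134.] [ 0.37  0.22 -0.9 ] [ 0.53 -0.13  2.23  0.    0.6   0.6 ]
6 [324. 273. 131.] [ 0.29  0.31 -0.91] [ 0.53 -0.13  2.24  0.21  0.62  0.45]
7 [305. 298. 134.] [ 0.22  0.41 -0.88] [ 0.53 -0.13  2.25  0.42  0.64  0.29]
8 [290. 325. 143.] [ 0.17  0.52 -0.84] [ 0.52 -0.13  2.26  0.63  0.66  0.14]
9 [280. 351. 158.] [ 0.14  0.62 -0.77] [ 0.52 -0.13  2.26  0.84  0.68 -0.01]
10 [275. 375. 179.] [ 0.12  0.72 -0.68] [ 0.52 -0.13  2.27  1.05  0.71 -0.16]
11 [277. 396. 204.] [ 0.13  0.8  -0.58] [ 0.51 -0.13  2.28  1.26  0.73 -0.32]
12 [284. 413. 233.] [ 0
[... 1202 characters left out ...]
1.3, -3.0], [0.0, 1.7, -2.8], [-0.0, 2.1, -2.4], [-0.0, 2.5, -2.0], [-0.1, 2.8, -1.6]]
turn [[1.0, 2.0, 7.1], [0.9, 0.8, 7.5], [0.7, -0.5, 7.7], [0.6, -1.9, 7.6], [0.6, -6.2, 5.2], [0.9, -6.8, 3.9], [1.2, -7.1, 2.5], [1.4, -7.1, 1.2]] 
dp [[-0.1, 3.0, -1.0], [-0.1, 3.2, -0.5], [-0.2, 3.3, 0.1], [-0.3, 3.3, 0.8], [-0.3, 2.1, 2.8], [-0.4, 1.5, 3.1], [-0.4, 0.8, 3.2], [-0.4, 0.2, 3.3]]
turn [[1.7, -6.9, -0.1], [1.9, -6.4, -1.3], [2.1, -5.8, -2.3], [2.3, -5.0, -3.1], [2.4, -4.1, -3.7], [2.6, -3.1, -4.1], [2.7, -2.1, -4.3], [2.9, -1.2, -4.3]] 
dp [[-0.4, -0.4, 3.2], [-0.4, -1.0, 3.0], [-0.3, -1.5, 2.7], [-0.3, -1.9, 2.4], [-0.3, -2.1, 2.0], [-0.2, -2.3, 1.5], [-0.2, -2.4, 1.1], [-0.2, -2.4, 0.6]]
```

Request:
jog_arm(turn=[[1.8,6.2,0.1],[1.7,6.3,1.1],[1.6,6.2,2.1],[1.5,5.9,3.1],[1.4,5.5,4.0],[1.4,4.8,5.0],[1.3,4.0,5.8],[1.1,3.1,6.5]], dp=[[0,-0.1,-3.2],[0,0.3,-3.3],[0,0.8,-3.2],[0,1.3,-3.0],[0,1.7,-2.8],[0,2.1,-2.4],[0,2.5,-2.0],[-0.1,2.8,-1.6]], gripper=[1,1,1,1,1,1,1,1])

```text
clock: 10.6
eef_pos: [283.4, 330.0, 146.1]
eef_rot: [1.353, 0.973, 1.297]
wrist_force: [0.3, 0.0, -0.3]
finger_gap: 0.2
```

```bash
python3 - <<'E'
from kin import *
g=load(); s,R=st(); q0=s["joints"]; print(np.round(q0,2),s["eef_pos"],s["wrist_force"],fk(q0,g)[0])
qe,c=ik(car((-140,130,150)),tool2(28,17,'-y'),np.array([.4,.1,2.3,3.4,.5,-1.75]),g); print(np.round(qe,2),c)
mid=(q0+qe)/2; mid[4]=.75
jpath([q0,mid,qe],20)
E
```

```text
[ 0.53 -0.13  2.26  0.68  0.67  0.12] [283.42096705 330.03347206 146.07469993] [ 0.27267072  0.00102369 -0.28824712] [282.7413433  330.69304692 145.76987243]
[ 0.43  0.03  2.41  3.43  0.39 -1.78] 2.0650668078045842e-24
max turn 5.5 max dp 2.6 max norm 5.697367813297646 max dq [0.01 0.01 0.01 0.14 0.04 0.09]
0 [283. 331. 146.] [ 0.15  0.54 -0.83] [ 0.53 -0.13  2.26  0.68  0.67  0.12]
1 [277. 346. 152.] [ 0.13  0.61 -0.78] [ 0.52 -0.12  2.27  0.82  0.68  0.02]
2 [275. 361. 160.] [ 0.12  0.67 -0.74] [ 0.52 -0.12  2.28  0.95  0.69 -0.07]
3 [275. 375. 170.] [ 0.12  0.72 -0.68] [ 0.51 -0.11  2.28  1.09  0.7  -0.17]
4 [278. 386. 182.] [ 0.13  0.77 -0.62] [ 0.51 -0.1   2.29  1.23  0.7  -0.26]
5 [284. 396. 194.] [ 0.16  0.82 -0.56] [ 0.5  -0.09  2.3   1.37  0.71 -0.36]
6 [292. 404. 207.] [ 0.19  0.85 -0.49] [ 0.5  -0.09  2.31  1.5   0.72 -0.45]
7 [303. 409. 220.] [ 0.23  0.88 -0.43] [ 0.49 -0.08  2.32  1.64  0.73 -0.55]
8 [316. 411. 233.] [ 0.28  0.89 -0.36] [ 0.49 -0.07  2.32  1.78  0.73 -0.64]
9 [331. 410. 245.] [ 0.34  0.89 -0.3 ] [ 0.48 -0.06  2.33  1.92  0.74 -0.74]
10 [348. 406. 256.] [
[... 901 characters left out ...]
0.4, 4.5], [1.3, -1.0, 4.5], [1.2, -1.5, 4.4], [1.2, -2.1, 4.2], [1.1, -2.6, 4.0]] 
dp [[0.2, 1.7, -0.6], [0.2, 1.7, -0.3], [0.2, 1.7, -0.1], [0.1, 1.7, 0.2], [0.1, 1.6, 0.5], [0.0, 1.5, 0.7], [-0.0, 1.5, 1.0], [-0.1, 1.4, 1.2]]
turn [[1.1, -3.1, 3.7], [1.0, -3.6, 3.4], [1.0, -5.5, 1.1], [1.1, -5.5, 0.4], [1.2, -5.4, -0.3], [1.3, -5.2, -0.9], [1.4, -5.0, -1.5], [1.5, -4.7, -2.0]] 
dp [[-0.1, 1.2, 1.5], [-0.2, 1.1, 1.7], [-0.2, -0.0, 2.6], [-0.2, -0.3, 2.6], [-0.2, -0.7, 2.6], [-0.2, -0.9, 2.5], [-0.2, -1.2, 2.4], [-0.2, -1.4, 2.3]]
turn [[1.6, -4.4, -2.4], [1.7, -4.0, -2.8], [1.8, -3.5, -3.2], [1.9, -3.1, -3.4]] 
dp [[-0.2, -1.7, 2.1], [-0.2, -1.8, 2.0], [-0.1, -2.0, 1.8], [-0.1, -2.1, 1.6]]
```

Tracking is accurate. Continuing.

Request:
jog_arm(turn=[[1.3,1.2,4.4],[1.3,0.7,4.5],[1.3,0.1,4.5],[1.3,-0.4,4.5],[1.3,-1.0,4.5],[1.2,-1.5,4.4],[1.2,-2.1,4.2],[1.1,-2.6,4.0]], dp=[[0.2,1.7,-0.6],[0.2,1.7,-0.3],[0.2,1.7,-0.1],[0.1,1.7,0.2],[0.1,1.6,0.5],[0,1.5,0.7],[0,1.5,1.0],[-0.1,1.4,1.2]], gripper=[1,1,1,1,1,1,1,1])

```text
clock: 11.6
eef_pos: [316.8, 412.5, 241.0]
eef_rot: [1.549, 0.342, 1.261]
wrist_force: [0.7, -0.1, -0.3]
finger_gap: 0.6
```

Request:
jog_arm(turn=[[1.1,-3.1,3.7],[1.0,-3.6,3.4],[1.0,-5.5,1.1],[1.1,-5.5,0.4],[1.2,-5.4,-0.3],[1.3,-5.2,-0.9]], dp=[[-0.1,1.2,1.5],[-0.2,1.1,1.7],[-0.2,0,2.6],[-0.2,-0.3,2.6],[-0.2,-0.7,2.6],[-0.2,-0.9,2.5]], gripper=[1,1,1,1,1,1])

```text
clock: 12.35
eef_pos: [430.9, 338.2, 251.2]
eef_rot: [1.56, 0.196, 0.742]
wrist_force: [-0.7, -0.5, 0.8]
finger_gap: 0.2
```

```bash
python3 - <<'E'
from kin import *
g=load(); s,R=st(); q0=s["joints"]; print(np.round(q0,2),s["eef_pos"],s["wrist_force"],fk(q0,g)[0])
qe,c=ik(car((-135,130,120)),tool2(29,15,'-y'),np.array([.4,.1,2.3,3.4,.5,-1.75]),g); print(np.round(qe,2),c)
jpath([q0,qe],8)
E
```

```text
[ 0.46 -0.03  2.37  2.66  0.62 -1.24] [430.87115624 338.16274272 251.22185471] [-0.66595798 -0.51159803  0.75781761] [430.68977403 338.94995961 251.34734439]
[ 0.45  0.13  2.4   3.49  0.47 -1.8 ] 3.995257275236685e-23
max turn 3.6 max dp 2.0 max norm 4.178516483155236 max dq [0.   0.02 0.   0.1  0.02 0.07]
0 [431. 339. 251.] [ 0.72  0.66 -0.19] [ 0.46 -0.03  2.37  2.66  0.62 -1.24]
1 [441. 325. 239.] [ 0.76  0.61 -0.22] [ 0.46 -0.01  2.37  2.77  0.6  -1.31]
2 [450. 309. 224.] [ 0.79  0.56 -0.25] [ 0.46  0.01  2.38  2.87  0.59 -1.38]
3 [458. 294. 209.] [ 0.82  0.5  -0.28] [ 0.46  0.03  2.38  2.97  0.57 -1.45]
4 [463. 278. 192.] [ 0.84  0.45 -0.31] [ 0.46  0.05  2.38  3.08  0.55 -1.52]
5 [466. 262. 175.] [ 0.85  0.39 -0.35] [ 0.45  0.07  2.39  3.18  0.53 -1.59]
6 [467. 246. 157.] [ 0.85  0.34 -0.4 ] [ 0.45  0.09  2.39  3.28  0.51 -1.66]
7 [466. 231. 139.] [ 0.85  0.28 -0.44] [ 0.45  0.11  2.4   3.39  0.49 -1.73]
8 [463. 216. 120.] [ 0.84  0.23 -0.48] [ 0.45  0.13  2.4   3.49  0.47 -1.8 ]
turn [[1.2, -3.6, -1.3], [1.2, -3.6, -1.6], [1.2, -3.4, -1.9], [1.2, -3.3, -2.1], [1.1, -3.2, -2.4], [1.1, -3.0, -2.6], [1.1, -2.9, -2.8], [1.1, -2.7, -2.9]] 
dp [[0.1, -1.3, 1.8], [0.1, -1.4, 1.7], [0.1, -1.6, 1.7], [0.1, -1.7, 1.6], [0.1, -1.8, 1.6], [0.1, -1.9, 1.5], [0.1, -1.9, 1.4], [0.1, -2.0, 1.3]]
```

Request:
jog_arm(turn=[[1.2,-3.6,-1.3],[1.2,-3.6,-1.6],[1.2,-3.4,-1.9],[1.2,-3.3,-2.1],[1.1,-3.2,-2.4],[1.1,-3.0,-2.6],[1.1,-2.9,-2.8],[1.1,-2.7,-2.9]], dp=[[0.1,-1.3,1.8],[0.1,-1.4,1.7],[0.1,-1.6,1.7],[0.1,-1.7,1.6],[0.1,-1.8,1.6],[0.1,-1.9,1.5],[0.1,-1.9,1.4],[0.1,-2.0,1.3]], gripper=[1,1,1,1,1,1,1,1])

```text
clock: 13.35
eef_pos: [463.6, 211.8, 118.3]
eef_rot: [1.571, 0.511, 0.252]
wrist_force: [-0.5, -0.0, -0.8]
finger_gap: 0.2
```

```bash
python3 - <<'E'
from kin import *
p,d=camera("scene"); cv2.imwrite("pics/s9.png",cv2.resize(p[120:300,170:370,::-1],None,fx=3.8,fy=3.3,interpolation=cv2.INTER_CUBIC))
p,d=camera("top"); cv2.imwrite("pics/t9.png",cv2.resize(p[130:290,180:340,::-1],None,fx=3.7,fy=3.7,interpolation=cv2.INTER_CUBIC))
plan(car((-64,131,68)),tool2(29,15,'-y'))
E
```

```text
t 13.45 pos [463.3 211.9 117.9] R [[0.844, 0.474, 0.251], [0.218, 0.123, -0.968], [-0.49, 0.872, 0.0]] F [ 0.8 -0.1 -0.6] gap 0.6
dp cm [ 8.53 -0.94  1.27] turn [-0.36  0.69  0.31] joints [ 0.45  0.13  2.4   3.52  0.47 -1.81]
```

View pics/s9.png

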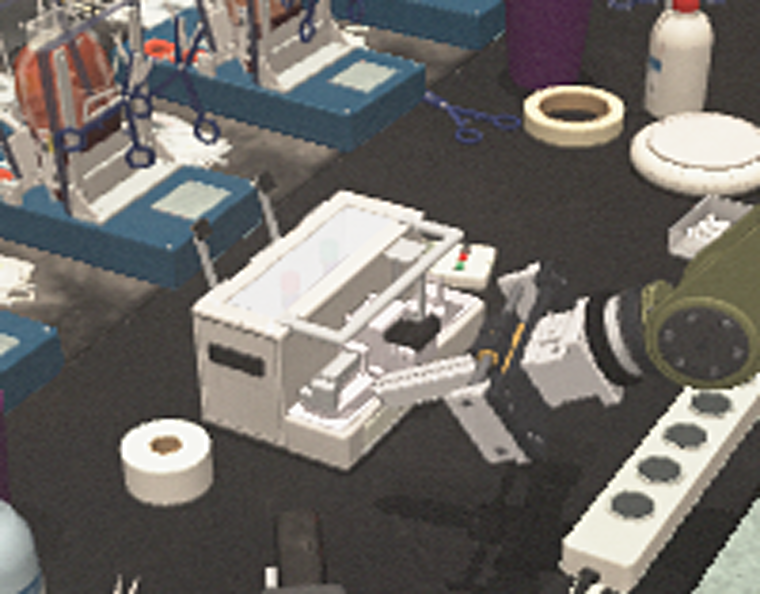

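View pics/t9.png

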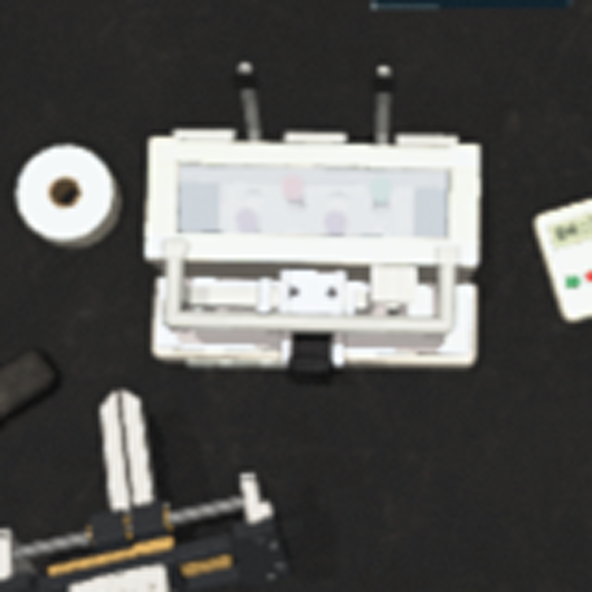

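The tool is in front of and left of the plinth at the intended tilt. I'll insert under the bar, left of the lug.

```bash
python3 - <<'E'
from kin import *
rows(car((-58,134,66)),tool2(29,15,'-y'),6)
E
```

```text
turn [[-0.1, 0.1, 0.1], [-0.1, 0.1, 0.1], [-0.1, 0.1, 0.1], [-0.1, 0.1, 0.1], [-0.1, 0.1, 0.1], [-0.1, 0.1, 0.1]]
dp [[1.53, -0.13, 0.19], [1.53, -0.13, 0.19], [1.53, -0.14, 0.19], [1.53, -0.14, 0.2], [1.53, -0.14, 0.2], [1.53, -0.14, 0.2]]
```

Request:
jog_arm(turn=[[-0.1,0.1,0.1],[-0.1,0.1,0.1],[-0.1,0.1,0.1],[-0.1,0.1,0.1],[0,0,0],[0,0,0]], dp=[[1.5,-0.1,0.2],[1.5,-0.1,0.2],[1.5,-0.1,0.2],[1.5,-0.2,0.2],[1.5,-0.1,0.2],[1.5,-0.1,0.2]], gripper=[1,1,1,1,1,1])

```text
clock: 14.2
eef_pos: [543.2, 223.9, 72.7]
eef_rot: [1.57, 0.491, 0.274]
wrist_force: [-0.2, -0.1, -0.2]
finger_gap: 0.5
```

```bash
python3 - <<'E'
from kin import *
p,d=camera("scene"); cv2.imwrite("pics/s10.png",cv2.resize(p[150:270,200:330,::-1],None,fx=5,fy=5,interpolation=cv2.INTER_CUBIC))
p,d=camera("top"); cv2.imwrite("pics/t10.png",cv2.resize(p[160:260,200:320,::-1],None,fx=5,fy=5,interpolation=cv2.INTER_CUBIC))
plan(car((-58,60,66)),tool2(29,15,'-y'))
E
```

```text
t 14.3 pos [543.3 223.7  72.4] R [[0.849, 0.454, 0.27], [0.237, 0.128, -0.963], [-0.472, 0.882, 0.001]] F [ 0.1 -0.3  0.3] gap 0.6
dp cm [-1.79 -1.68  7.38] turn [ 0.2  -0.29 -0.85] joints [ 0.37  0.41  2.23  3.29  0.57 -1.66]
```

View pics/s10.png

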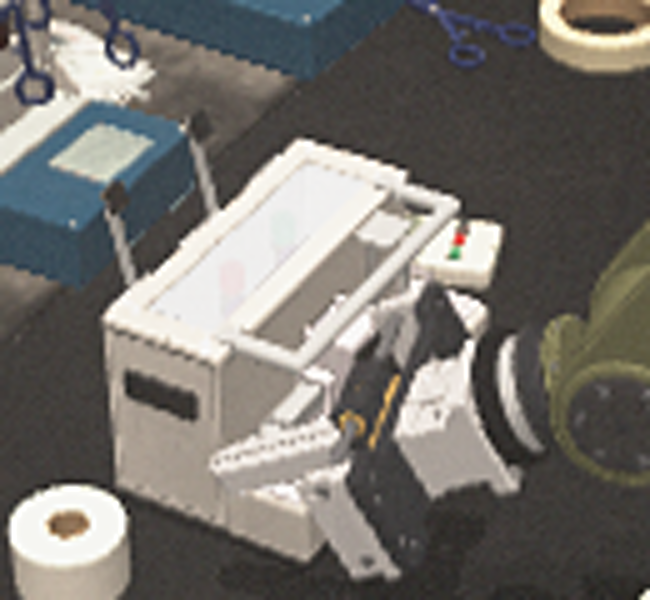

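View pics/t10.png

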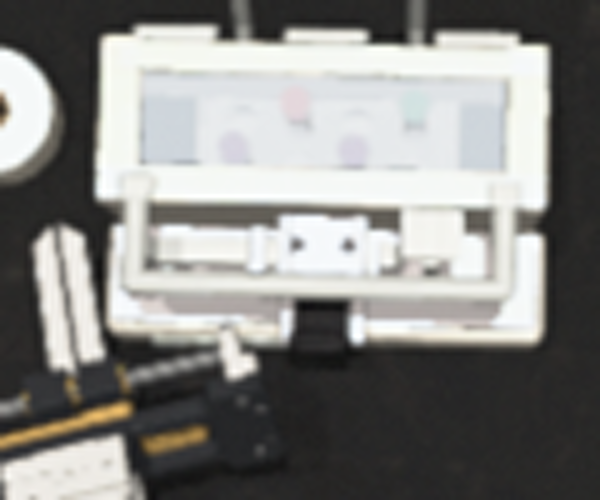

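The gripper's right end bracket may sweep into the wedge pad when I push toward −y. I'll measure where it sits in the tool frame.

```bash
python3 - <<'E'
from kin import *
s,R=st(); p0=s["eef_pos"]
# 
im,d=camera("top"); W=world("top",d)
L=(W-p0)@R   # tool coordinates
m=(d>0)&(L[...,0]>-160)&(L[...,0]<10)&(abs(L[...,2])<110)&(abs(L[...,1])<60)&(W[...,2]>62)&(W[...,0]<503)
l=L[m]
for z0 in range(-100,101,10):
    k=l[(l[:,2]>=z0)&(l[:,2]<z0+10)]
    if len(k)>2: print("tool z",z0,"n",len(k),"max tool x",np.round(np.sort(k[:,0])[-3:],0),"y at",np.round(k[np.argmax(k[:,0]),1]))
im,d=camera("scene"); W=world("scene",d); L=(W-p0)@R
m=(d>0)&(L[...,0]>-160)&(L[...,0]<10)&(abs(L[...,2])<110)&(abs(L[...,1])<70)&(W[...,2]>15)&((W[...,0]<495))
l=L[m]; print("scene")
for z0 in range(-100,101,10):
    k=l[(l[:,2]>=z0)&(l[:,2]<z0+10)]
    if len(k)>2: print("tool z",z0,"n",len(k),"max tool x",np.round(np.sort(k[:,0])[-3:],0),"y rng",np.round([k[:,1].min(),k[:,1].max()]))
E
```

```text
tool z -90 n 55 max tool x [-123. -122. -121.] y at 34.0
tool z -80 n 136 max tool x [-98. -97. -97.] y at -17.0
tool z -70 n 93 max tool x [-110. -109. -107.] y at 27.0
tool z -60 n 76 max tool x [-109. -108. -107.] y at 26.0
tool z -50 n 63 max tool x [-109. -109. -106.] y at 25.0
tool z -40 n 71 max tool x [-110. -108. -107.] y at 26.0
tool z -30 n 75 max tool x [-106. -105.  -99.] y at 30.0
tool z -20 n 109 max tool x [-63. -53. -50.] y at 10.0
tool z -10 n 155 max tool x [-51. -51. -50.] y at 7.0
tool z 0 n 127 max tool x [-56. -54. -53.] y at 8.0
tool z 10 n 152 max tool x [-56. -54. -48.] y at -9.0
tool z 20 n 107 max tool x [-101. -100.  -94.] y at 11.0
tool z 30 n 71 max tool x [-109. -108. -107.] y at 25.0
tool z 40 n 72 max tool x [-110. -108. -108.] y at 28.0
tool z 50 n 61 max tool x [-109. -108. -108.] y at 28.0
tool z 60 n 87 max tool x [-108. -107. -105.] y at 23.0
tool z 70 n 110 max tool x [-100.  -98.  -97.] y at 32.0
tool z 80 n 99 max tool x [-100. -100.  -99.] y at 28.0
tool z 100 n 16 max tool x [-70. -66. -65.] y at -34.0
scene
tool z -100 n 49 max tool x [-3.
[... 451 characters left out ...]
 -98.] y rng [ 1. 36.]
tool z -20 n 102 max tool x [-53. -52. -50.] y rng [-10.  34.]
tool z -10 n 57 max tool x [-67. -63. -63.] y rng [ 7. 34.]
tool z 0 n 64 max tool x [-68. -67. -63.] y rng [ 6. 34.]
tool z 10 n 35 max tool x [-72. -32. -27.] y rng [-63.  35.]
tool z 20 n 15 max tool x [-114. -108. -103.] y rng [17. 33.]
tool z 30 n 15 max tool x [-118. -114. -112.] y rng [18. 31.]
tool z 40 n 17 max tool x [-116. -115. -110.] y rng [19. 29.]
tool z 50 n 38 max tool x [-116. -115. -111.] y rng [-2. 35.]
tool z 60 n 52 max tool x [-105. -104. -103.] y rng [-5. 36.]
tool z 70 n 86 max tool x [-100.  -99.  -99.] y rng [-11.  35.]
tool z 80 n 23 max tool x [-130. -126. -117.] y rng [-8. 34.]
```

The bracket face is 97 mm behind the tip, as specified, which leaves about 10 mm to the pad and the bar. I'll back off a little, reduce the yaw, and push toward −y.

Request:
jog_arm(turn=[[1.4,-2.7,0],[0,0,0],[0,0,0],[0,0,0]], dp=[[-0.4,-0.7,0],[-0.2,-0.1,1],[-0.2,-0.1,0.8],[-0.1,-0.1,0.7]], gripper=[1,1,1,1])

```text
clock: 14.9
eef_pos: [534.1, 196.3, 70.3]
eef_rot: [1.57, 0.489, 0.221]
wrist_force: [0.5, 3.0, -1.4]
finger_gap: 0.5
```

```bash
cat > r.py <<'E'
from kin import *
s,R=st(); c=Ro.from_rotvec([0,0,-YAW]).as_matrix()@(s["eef_pos"]-C0)
print("t",round(s["clock"],2),"carrier tcp",np.round(c,1),"F",np.round(s["wrist_force"],1),"M",np.round(s["moment"],1),"yaw/pitch",np.round(np.degrees([np.arctan2(R[1,0],R[0,0]),np.arcsin(-R[2,0])]),1),"q",np.round(s["joints"],2))
print("world -y in tool",np.round(R.T@[0,-1,0],2),"+x",np.round(R.T@[1,0,0],2),"+z",np.round(R.T@[0,0,1],2))
E
python3 r.py
```

```text
t 14.9 carrier tcp [-64.1 110.2  70.3] F [ 0.5  3.  -1.4] M [0.1 0.6 0.4] yaw/pitch [12.7 28. ] q [ 0.34  0.39  2.27  3.32  0.61 -1.66]
world -y in tool [-0.19 -0.1   0.98] +x [0.86 0.46 0.22] +z [-0.47  0.88  0.  ]
```

Contact made, with about 3 N matching the bolt's friction. Keep pushing.

Request:
jog_arm(turn=[[0,0,0],[0,0,0],[0,0,0],[0,0,0]], dp=[[-0.1,-0.1,0.8],[-0.1,-0.1,0.8],[-0.1,-0.1,0.8],[-0.1,-0.1,0.7]], gripper=[1,1,1,1])

```text
clock: 15.4
eef_pos: [535.0, 163.6, 69.5]
eef_rot: [1.569, 0.487, 0.224]
wrist_force: [-2.5, 3.1, 1.8]
finger_gap: 0.4
```

```bash
python3 r.py; python3 - <<'E'
from kin import *
p,d=camera("top"); cv2.imwrite("pics/t11.png",cv2.resize(p[160:260,200:320,::-1],None,fx=5,fy=5,interpolation=cv2.INTER_CUBIC))
E
```

```text
t 15.4 carrier tcp [-63.3  77.5  69.5] F [-2.5  3.1  1.8] M [0.2 0.4 0.5] yaw/pitch [12.8 27.9] q [ 0.24  0.38  2.3   3.16  0.62 -1.58]
world -y in tool [-0.2  -0.11  0.97] +x [0.86 0.46 0.22] +z [-0.47  0.88  0.  ]
```

View pics/t11.png

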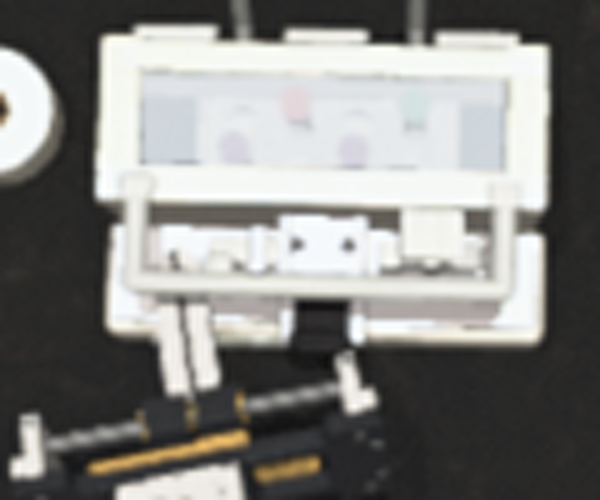

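Request:
jog_arm(turn=[[0,0,0],[0,0,0],[0,0,0]], dp=[[-0.3,-0.2,0.5],[-0.2,-0.1,0.5],[-0.1,-0.1,0.5]], gripper=[1,1,1])

```text
clock: 15.82
eef_pos: [531.9, 161.5, 71.0]
eef_rot: [1.557, 0.481, 0.26]
wrist_force: [4.4, 59.2, -9.0]
finger_gap: 0.4
```

```bash
python3 r.py
```

```text
t 15.82 carrier tcp [-66.4  75.3  71. ] F [ 4.4 59.2 -9. ] M [4.7 1.6 9.1] yaw/pitch [14.9 27.6] q [ 0.21  0.37  2.31  3.06  0.64 -1.54]
world -y in tool [-0.23 -0.13  0.96] +x [0.86 0.44 0.26] +z [-0.46  0.89  0.01]
```

The force rose sharply, which fits the bolt reaching its end stop (lug face at about 75−15 = 60 mm). I'll back off and look.

Request:
jog_arm(turn=[[0,0,0],[0,0,0]], dp=[[0.1,0,-0.4],[0.2,0,-0.6]], gripper=[1,1])

```text
clock: 16.08
eef_pos: [531.8, 173.0, 69.5]
eef_rot: [1.557, 0.481, 0.261]
wrist_force: [-0.7, -1.7, -1.2]
finger_gap: 0.5
```

```bash
python3 r.py; python3 - <<'E'
from kin import *
p,d=camera("top"); cv2.imwrite("pics/t12.png",cv2.resize(p[180:240,210:320,::-1],None,fx=7,fy=7,interpolation=cv2.INTER_CUBIC))
p,d=camera("scene"); cv2.imwrite("pics/s12.png",cv2.resize(p[150:270,200:330,::-1],None,fx=5,fy=5,interpolation=cv2.INTER_CUBIC))
E
```

```text
t 16.07 carrier tcp [-66.5  86.9  69.5] F [-0.7 -1.7 -1.2] M [-0.1  0.5 -0. ] yaw/pitch [15.  27.6] q [ 0.24  0.38  2.31  3.11  0.64 -1.57]
world -y in tool [-0.23 -0.13  0.96] +x [0.86 0.44 0.26] +z [-0.46  0.89  0.01]
```

View pics/t12.png

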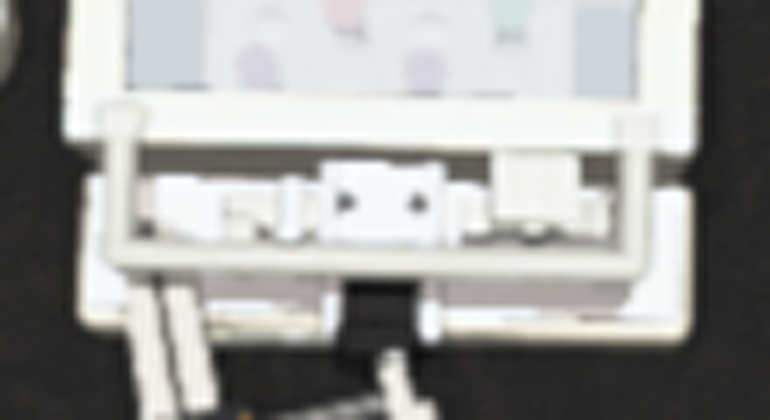

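View pics/s12.png

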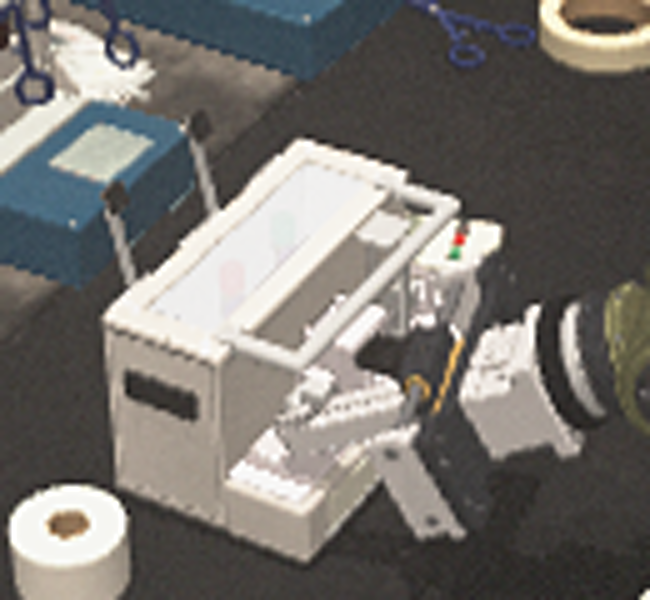

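```bash
python3 - <<'E'
from kin import *
for u in(225,276,290,322,443): print(u,np.round(ray("top",(210+u/7,180+212/7),86 if u<280 else 97 if u>300 else 78)-C0,1))
z=np.load("top8.npz");p=z["p"]
cv2.imwrite("pics/t8z.png",cv2.resize(p[180:240,210:320,::-1],None,fx=7,fy=7,interpolation=cv2.INTER_CUBIC))
E
```

```text
225 [-62.   56.9  86. ]
276 [-61.5  38.3  86. ]
290 [-60.3  33.8  78. ]
322 [-62.4  21.   97. ]
443 [-61.2 -22.6  97. ]
```

View pics/t8z.png

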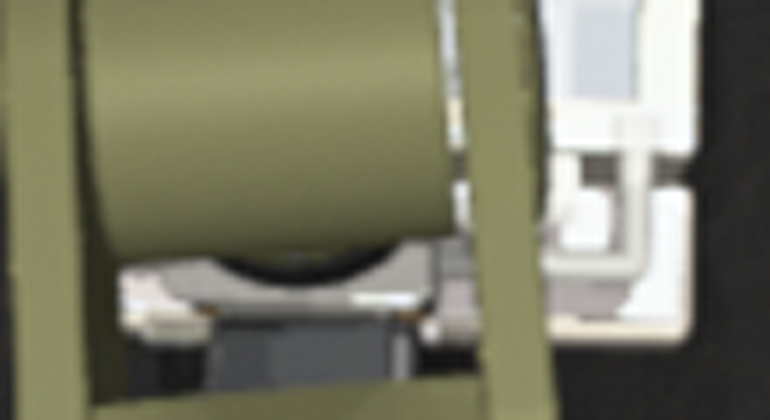

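The lug face is at y ≈ 57–59 mm, so the bolt is fully shot, and its end shows beyond the eye. Next I'll retreat and line up with the wedge pad.

```bash
python3 - <<'E'
from kin import *
g=load();s,_=st()
for P,a,y in(((-130,85,106),28,13),((-130,0,97),33,3),((-90,0,88),33,3)):
    q,c=ik(car(P),tool2(a,y,'-y'),s["joints"],g); print(P,np.round(q,2),c)
rows(car((-130,85,106)),tool2(28,13,'-y'),4)
E
```

```text
(-130, 85, 106) [ 0.32  0.16  2.45  3.28  0.55 -1.65] 1.0446671557669273e-26
(-130, 0, 97) [ 0.14  0.1   2.47  3.32  0.43 -1.68] 7.648513388315715e-29
(-90, 0, 88) [ 0.13  0.2   2.38  3.28  0.44 -1.66] 4.2845730688382126e-26
turn [[0.4, -0.4, -0.1], [0.4, -0.4, -0.1], [0.4, -0.4, -0.1], [0.4, -0.4, -0.1]]
dp [[-1.8, 0.1, -0.35], [-1.8, 0.09, -0.34], [-1.8, 0.09, -0.33], [-1.8, 0.08, -0.32]]
```

Request:
jog_arm(turn=[[0.4,-0.4,0],[0.4,-0.4,0],[0.4,-0.4,0],[0.4,-0.4,0]], dp=[[-1.8,0.1,-0.4],[-1.8,0.1,-0.3],[-1.8,0.1,-0.3],[-1.8,0.1,-0.3]], gripper=[1,1,1,1])

```text
clock: 16.68
eef_pos: [467.3, 168.4, 106.2]
eef_rot: [1.571, 0.482, 0.225]
wrist_force: [-0.2, 0.4, -0.3]
finger_gap: 0.4
```

```bash
python3 r.py; python3 -c "
from kin import *
rows(car((-132,0,97)),tool2(33,3,'-y'),6)"
```

```text
t 16.68 carrier tcp [-131.    82.6  106.2] F [-0.2  0.4 -0.3] M [-0.1  0.5  0. ] yaw/pitch [12.9 27.6] q [ 0.32  0.16  2.45  3.29  0.57 -1.66]
world -y in tool [-0.2  -0.1   0.97] +x [0.86 0.45 0.22] +z [-0.46  0.89 -0.  ]
turn [[0.8, -1.4, -0.9], [0.8, -1.4, -0.9], [0.8, -1.4, -0.9], [0.8, -1.4, -0.9], [0.8, -1.4, -0.9], [0.8, -1.4, -0.9]]
dp [[-0.21, -0.28, 1.34], [-0.17, -0.27, 1.35], [-0.14, -0.25, 1.36], [-0.1, -0.23, 1.36], [-0.06, -0.21, 1.37], [-0.03, -0.2, 1.37]]
```

Request:
jog_arm(turn=[[0.8,-1.4,-0.9],[0.8,-1.4,-0.9],[0.8,-1.4,-0.9],[0.8,-1.4,-0.9],[0.8,-1.4,-0.9],[0.8,-1.4,-0.9]], dp=[[-0.2,-0.3,1.3],[-0.2,-0.3,1.4],[-0.1,-0.3,1.4],[-0.1,-0.2,1.4],[-0.1,-0.2,1.4],[0,-0.2,1.4]], gripper=[1,1,1,1,1,1])

```text
clock: 17.42
eef_pos: [467.0, 77.5, 95.7]
eef_rot: [1.569, 0.583, 0.042]
wrist_force: [-0.1, 0.1, -0.7]
finger_gap: 0.3
```

```bash
python3 r.py; python3 - <<'E'
from kin import *
p,d=camera("top"); cv2.imwrite("pics/t13.png",cv2.resize(p[180:260,210:320,::-1],None,fx=7,fy=7,interpolation=cv2.INTER_CUBIC))
p,d=camera("scene"); cv2.imwrite("pics/s13.png",cv2.resize(p[150:270,200:330,::-1],None,fx=5,fy=5,interpolation=cv2.INTER_CUBIC))
E
```

```text
t 17.43 carrier tcp [-131.7   -8.3   95.7] F [-0.1  0.1 -0.7] M [-0.   0.5  0. ] yaw/pitch [ 2.4 33.4] q [ 0.13  0.1   2.47  3.32  0.42 -1.69]
world -y in tool [-0.03 -0.02  1.  ] +x [0.83 0.55 0.04] +z [-0.55  0.83  0.  ]
```

View pics/t13.png

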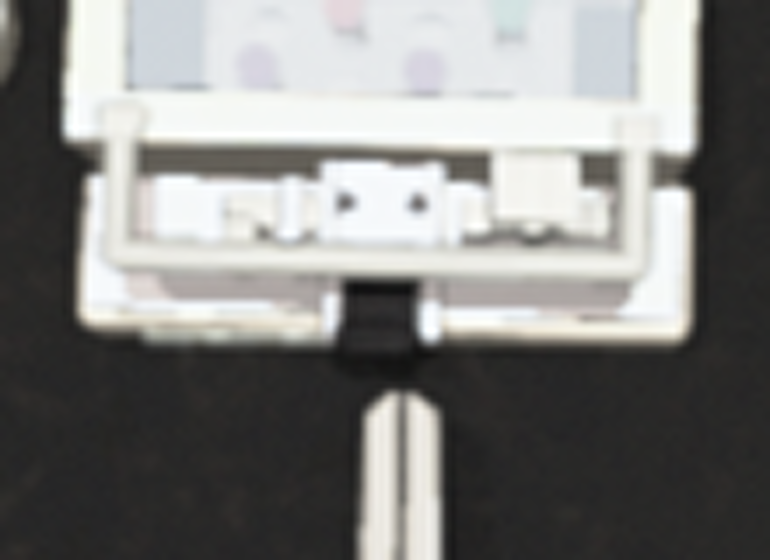

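View pics/s13.png

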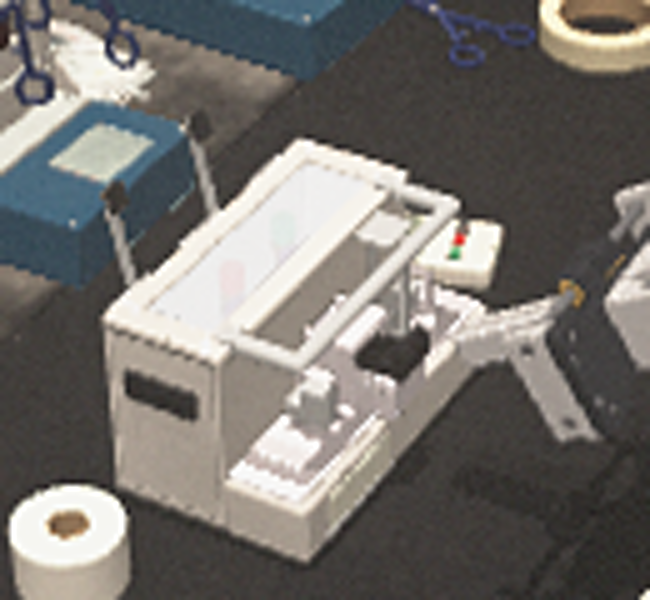

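Request:
jog_arm(turn=[[0,0,0],[0,0,0],[0,0,0],[0,0,0],[0,0,0]], dp=[[0.2,-0.4,-0.5],[0.4,-0.4,-0.3],[0.5,0.2,0],[0.5,0.2,0],[0.5,0.2,0]], gripper=[1,1,1,1,1])

```text
clock: 18.15
eef_pos: [484.1, 87.7, 81.4]
eef_rot: [1.569, 0.582, 0.043]
wrist_force: [-1.7, 0.2, 0.7]
finger_gap: 0.6
```

```bash
python3 r.py
```

```text
t 18.15 carrier tcp [-114.6    1.8   81.4] F [-1.7  0.2  0.7] M [-0.1  0.5 -0.1] yaw/pitch [ 2.5 33.4] q [ 0.16  0.19  2.43  3.35  0.47 -1.7 ]
world -y in tool [-0.04 -0.03  1.  ] +x [0.83 0.55 0.04] +z [-0.55  0.84  0.  ]
```

Request:
jog_arm(turn=[[0,0,0],[0,0,0],[0,0,0],[0,0,0]], dp=[[0.4,0.25,0],[0.4,0.25,0],[0.4,0.25,0],[0.4,0.25,0]], gripper=[1,1,1,1])

```text
clock: 18.65
eef_pos: [503.3, 88.3, 79.7]
eef_rot: [1.569, 0.586, 0.043]
wrist_force: [-2.3, -1.2, -1.7]
finger_gap: 0.5
```

```bash
python3 r.py;  python3 - <<'E'
from kin import *
p,d=camera("top"); cv2.imwrite("pics/t14.png",cv2.resize(p[180:260,210:320,::-1],None,fx=7,fy=7,interpolation=cv2.INTER_CUBIC))
E
```

```text
t 18.65 carrier tcp [-95.4   2.2  79.7] F [-2.3 -1.2 -1.7] M [-0.1  1.  -0.2] yaw/pitch [ 2.5 33.6] q [ 0.15  0.22  2.38  3.34  0.45 -1.7 ]
world -y in tool [-0.04 -0.03  1.  ] +x [0.83 0.55 0.04] +z [-0.55  0.83  0.  ]
```

View pics/t14.png

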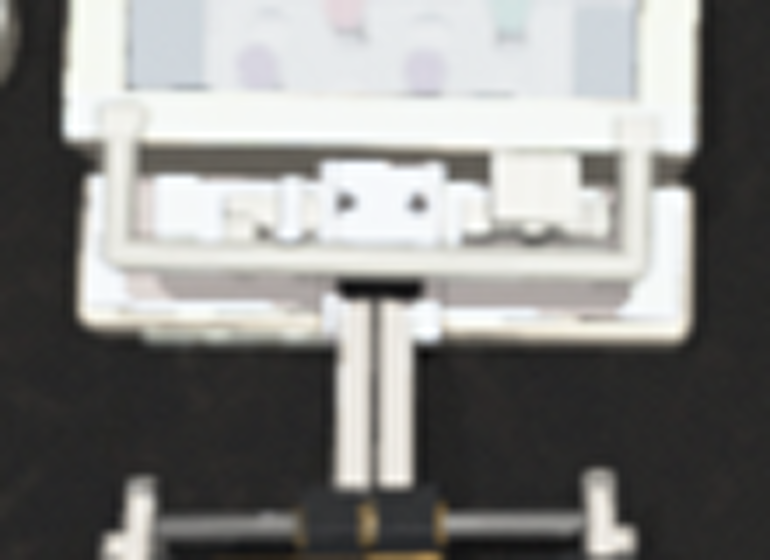

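The wedge has gone in under the bar. Pushing on gently until the force builds.

Request:
jog_arm(turn=[[0,0,0],[0,0,0]], dp=[[0.3,0.2,0],[0.3,0.15,0]], gripper=[1,1])

```text
clock: 18.95
eef_pos: [509.5, 88.5, 78.7]
eef_rot: [1.569, 0.588, 0.043]
wrist_force: [-29.4, -3.2, 17.6]
finger_gap: 0.7
```

```bash
python3 r.py
```

```text
t 18.95 carrier tcp [-89.2   2.5  78.7] F [-29.4  -3.2  17.6] M [-0.2  0.4 -0.3] yaw/pitch [ 2.5 33.7] q [ 0.15  0.23  2.37  3.34  0.45 -1.69]
world -y in tool [-0.04 -0.03  1.  ] +x [0.83 0.55 0.04] +z [-0.55  0.83  0.  ]
```

Request:
jog_arm(turn=[[0,0,0],[0,0,0]], dp=[[0.15,0.1,0],[0.15,0.1,0]], gripper=[1,1])

```text
clock: 19.2
eef_pos: [510.2, 88.7, 77.2]
eef_rot: [1.568, 0.592, 0.044]
wrist_force: [-31.8, -2.3, 18.3]
finger_gap: 0.3
```

```bash
python3 r.py
```

```text
t 19.2 carrier tcp [-88.5   2.7  77.2] F [-31.8  -2.3  18.3] M [-0.1  0.8 -0.1] yaw/pitch [ 2.5 33.9] q [ 0.15  0.24  2.37  3.34  0.45 -1.69]
world -y in tool [-0.04 -0.03  1.  ] +x [0.83 0.56 0.05] +z [-0.56  0.83  0.  ]
```

Request:
jog_arm(turn=[[0,0,0],[0,0,0],[0,0,0]], dp=[[-1,-0.3,0],[-1.5,0,0],[-1.8,0,0]], gripper=[1,1,1])

```text
clock: 19.58
eef_pos: [473.0, 87.2, 99.9]
eef_rot: [1.568, 0.589, 0.044]
wrist_force: [0.0, -0.1, -0.6]
finger_gap: 0.6
```

```bash
python3 r.py;  python3 - <<'E'
from kin import *
p,d=camera("top"); cv2.imwrite("pics/t15.png",cv2.resize(p[180:260,210:320,::-1],None,fx=7,fy=7,interpolation=cv2.INTER_CUBIC))
p,d=camera("scene"); cv2.imwrite("pics/s15.png",cv2.resize(p[150:270,200:330,::-1],None,fx=5,fy=5,interpolation=cv2.INTER_CUBIC))
E
```

```text
t 19.57 carrier tcp [-125.7    1.4   99.9] F [ 0.  -0.1 -0.6] M [ 0.   0.5 -0. ] yaw/pitch [ 2.5 33.8] q [ 0.16  0.09  2.45  3.4   0.39 -1.75]
world -y in tool [-0.04 -0.03  1.  ] +x [0.83 0.56 0.05] +z [-0.56  0.83  0.  ]
```

View pics/t15.png

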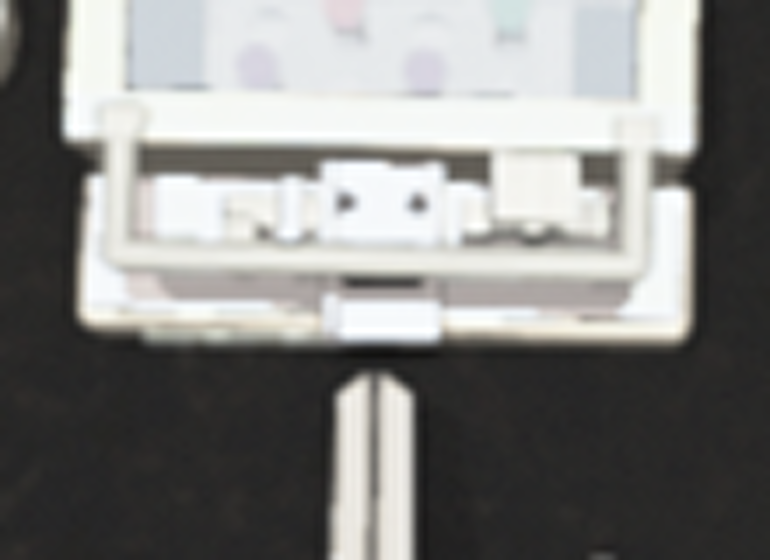

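View pics/s15.png

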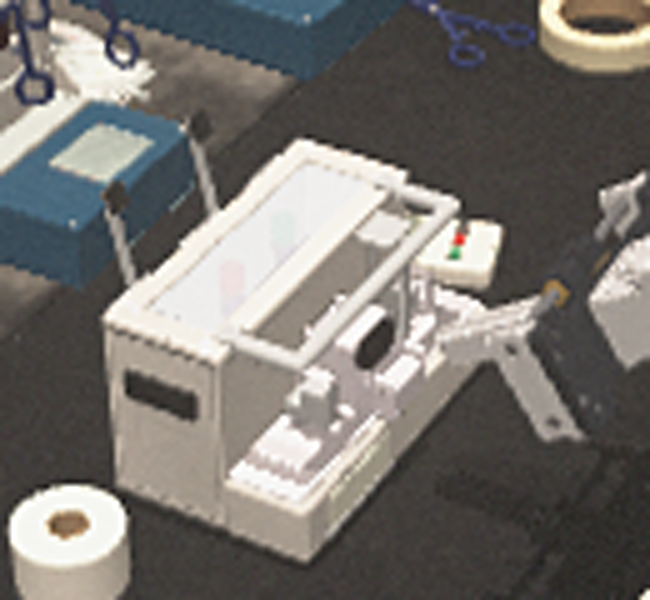

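The pad is far in, at about (383,283) in the top zoom. The upward force of 18 N suggests my low fingertips may have leaned on the ledge in front, so I'll measure the pad and push once more, higher.

```bash
python3 - <<'E'
from kin import *
im,d=camera("top"); W=world("top",d)
for u,v in((380,320),(380,335),(345,315),(430,320)):
    print("ledge",np.round(W[int(180+v/7),int(210+u/7)]-C0,1))
for v in(278,283,288,292): print(v,"pad?",np.round(W[int(180+v/7),int(210+380/7)]-C0,1), [np.round(ray("top",(210+380/7,180+v/7),z)-C0,1)[0] for z in(76,86,97)])
im,d=camera("scene"); W=world("scene",d)
for u,v in((375,340),(370,350),(380,335)):
    print("scene pad",np.round(W[int(150+v/5),int(200+u/5)]-C0,1))
rows(car((-105,0,86)),tool2(33,2.5,'-y'),3)
E
```

```text
ledge [-96.8   0.6  73.2]
ledge [-101.8    0.5   71.7]
ledge [-97.   13.5  71. ]
ledge [-96.8 -17.5  78.7]
278 pad? [-83.9   0.1  96.8] [np.float64(-83.5), np.float64(-84.5), np.float64(-85.7)]
283 pad? [-84.9   0.6  82.7] [np.float64(-85.3), np.float64(-86.4), np.float64(-87.5)]
288 pad? [-86.    1.1  68. ] [np.float64(-87.1), np.float64(-88.2), np.float64(-89.3)]
292 pad? [-86.    1.1  68. ] [np.float64(-88.6), np.float64(-89.6), np.float64(-90.8)]
scene pad [-88.3   8.2  93.5]
scene pad [-89.2  15.8  91.4]
scene pad [-86.1  -1.5  89.9]
turn [[0.0, 0.1, 0.2], [0.0, 0.1, 0.2], [0.0, 0.1, 0.2]]
dp [[0.81, -0.02, 0.07], [0.81, -0.02, 0.08], [0.81, -0.02, 0.08]]
```

Request:
jog_arm(turn=[[0,0,0],[0,0,0],[0,0,0],[0,0,0],[0,0,0]], dp=[[0.8,0,0.1],[0.8,0,0.1],[0.8,0.2,0],[0.5,0.3,0],[0.4,0.3,0]], gripper=[1,1,1,1,1])

```text
clock: 20.4
eef_pos: [509.0, 86.5, 86.2]
eef_rot: [1.568, 0.59, 0.044]
wrist_force: [-6.6, -0.5, 1.4]
finger_gap: 0.3
```

```bash
python3 r.py
```

```text
t 20.4 carrier tcp [-89.7   0.5  86.2] F [-6.6 -0.5  1.4] M [-0.1  0.9 -0. ] yaw/pitch [ 2.5 33.8] q [ 0.14  0.21  2.37  3.34  0.42 -1.7 ]
world -y in tool [-0.04 -0.03  1.  ] +x [0.83 0.56 0.05] +z [-0.56  0.83  0.  ]
```

Request:
jog_arm(turn=[[0,0,0],[0,0,0],[0,0,0]], dp=[[0.25,0.15,0],[0.25,0.15,0],[0.25,0.15,0]], gripper=[1,1,1])

```text
clock: 20.78
eef_pos: [512.5, 87.1, 82.2]
eef_rot: [1.567, 0.6, 0.045]
wrist_force: [-35.3, -0.7, 17.4]
finger_gap: 0.4
```

```bash
python3 r.py
```

```text
t 20.77 carrier tcp [-86.2   1.   82.2] F [-35.3  -0.7  17.4] M [-0.1  1.3  0.1] yaw/pitch [ 2.6 34.4] q [ 0.14  0.22  2.36  3.33  0.41 -1.7 ]
world -y in tool [-0.04 -0.03  1.  ] +x [0.82 0.56 0.05] +z [-0.56  0.83  0.  ]
```

That put 35 N squarely on the pad with the tips above the ledge. Withdrawing clear for the last check.

Request:
jog_arm(turn=[[0,0,0],[0,0,0],[0,0,0],[0,0,0],[0,0,0]], dp=[[-0.8,-0.3,0],[-1.5,0,0],[-1.8,0,0],[-1.5,0,0],[0,0,0]], gripper=[1,1,1,1,1])

```text
clock: 21.4
eef_pos: [463.2, 85.0, 112.6]
eef_rot: [1.567, 0.599, 0.046]
wrist_force: [0.4, -0.1, 0.6]
finger_gap: 0.6
```

```bash
python3 r.py;  python3 - <<'E'
from kin import *
p,d=camera("top"); cv2.imwrite("pics/t16.png",p[:,:,::-1]);W=world("top",d)
m=(W[...,0]>565)&(W[...,0]<635)&(W[...,1]>-15)&(W[...,1]<190)
Q=W[m]; A=np.c_[Q[:,:2]-C0[:2],np.ones(len(Q))]; k=np.linalg.lstsq(A,Q[:,2],rcond=None)[0]; print("cover plane slope x,y, z0",k)
for v in(278,283,288): print([np.round(ray("top",(210+380/7,180+v/7),z)-C0,1)[0] for z in(86,97)])
p,d=camera("scene"); cv2.imwrite("pics/s16.png",cv2.resize(p[150:270,200:330,::-1],None,fx=5,fy=5,interpolation=cv2.INTER_CUBIC))
a=np.load("top0.npz")["p"].astype(int); b=cv2.imread("pics/t16.png")[:,:,::-1].astype(int)
for n,(u,v) in dict(roll=(197,182),reader=(163,248),timer=(339,199),clip=(402,272)).items():
    D=np.abs(a-b)[v-32:v+32,u-35:u+20 if n=='roll' else u+35].sum(2); print(n,"mean diff",D.mean().round(1),"n>90",(D>90).sum())
E
```

```text
t 21.4 carrier tcp [-135.5   -0.8  112.6] F [ 0.4 -0.1  0.6] M [-0.   0.5  0. ] yaw/pitch [ 2.6 34.3] q [ 0.16  0.02  2.47  3.43  0.33 -1.78]
world -y in tool [-0.04 -0.03  1.  ] +x [0.82 0.56 0.05] +z [-0.56  0.83  0.  ]
cover plane slope x,y, z0 [3.34346459e-03 1.72808013e-03 1.31716679e+02]
[np.float64(-84.5), np.float64(-85.7)]
[np.float64(-86.4), np.float64(-87.5)]
[np.float64(-88.2), np.float64(-89.3)]
roll mean diff 3.5 n>90 0
reader mean diff 3.5 n>90 0
timer mean diff 23.4 n>90 207
clip mean diff 4.1 n>90 0
```

View pics/s16.png

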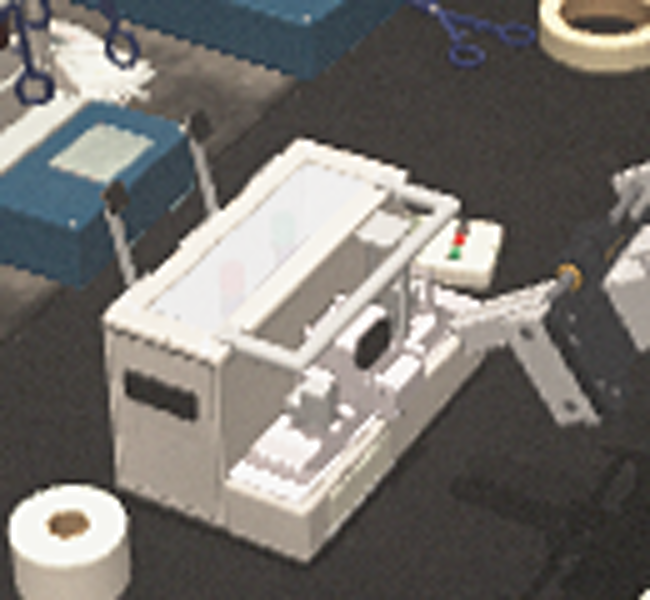

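View pics/t16.png

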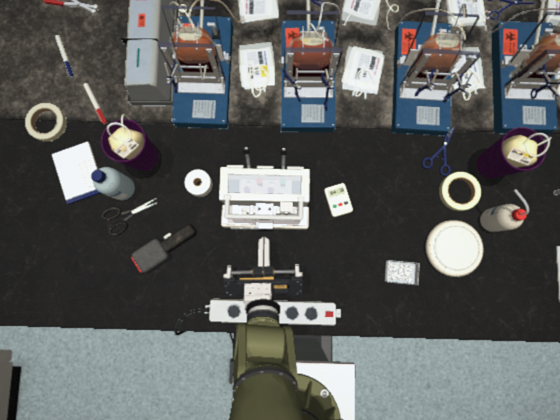

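The final views show the cover flat with a plane slope of about 0.003. The bolt is across, and the pad is in to x ≈ −88, about 27 mm of travel. The items around the carrier are unmoved; the timer's difference count comes from the cover edge inside its crop, as it is still at (339,199). Handing in.

```bash
python3 -c "
from cell import order
print(order.sign_off())"
```

```text
the job is handed in; nothing more can be done
None
```

I closed the cover, shot the bolt and jammed the wedge, then handed the job in at about 21.5 s. The sign-off reports no verdict, so these are my own last checks.

- **Cover:** I gripped the bar, swung the cover over and set it down slowly under grip. The fitted plane of the closed cover slopes about 0.003, so it lies level on the rim.
- **Bolt:** I pushed the lug until it hit its stop. The top view puts the lug's left face at y ≈ 57–59 mm against 59 expected, so it is shot about 48 mm.
- **Wedge:** I pushed it twice, the second time at about 35 N higher on the pad. The pad face is now at x ≈ −88 mm, about 27 mm of travel, and it did not move back when I let go. I could not measure the force between wedge and bolt directly.
- **Robot and surroundings:** The arm stands clear with wrist force near zero. The label roll, code reader and clip box look the same before and after. The timer's image check showed changed pixels; I put these down to the cover edge in that crop, since by eye the timer has not moved.

**What went less smoothly:**
- Joint 4 reached its limit on the first approach to the lug, so I re-routed the wrist.
- The bolt push peaked at about 59 N at the wrist against its stop.
- On the first wedge push the fingertips may have leaned on the ledge in front of the wedge, which is why I pushed again.

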